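Restock the guest laundry's supply chest

TASK

Stock the detergent chest on the laundry counter: first fold its lid up until it stands straight up (square to the chest's rim), then stand every toppled little detergent bottle upright on the chest's floor with the lid still up, and finally fold the lid back down to half open, at 45 degrees, and leave it there so that guests can see in. Do not knock over or push aside the other things on the counter.

Things in the scene. Friction and masses are not known exactly. Their poses are not given: they have to be found in the camera images.
- chest: open-topped grey plastic chest, fixed to the counter: outside 186 (own x, free-edge side to hinge side) x 270 (own y) x 115 high, walls 6 thick, inner floor about 6 above the counter. Origin: centre of its underside; own x points to its hinge side (roughly to the robot's left, world +y, so that the lid's free edge faces right), own z up
- lid (a joint): angle of the chest's flat white lid about the hinge along the chest's own +x top rim, rad: 0 shut (level), 1.571 standing straight up, 2.0 its stop, leaning away. The hinge is stiff: the lid stays at any angle where it is left and takes about 1 to 5 N at its free edge to move; found a little ajar, 0.3 to 0.55
- lid_hinge (a point): point on the hinge axis at the middle of the chest's own +x top rim, 93 from the chest's centre along its own x and 115 above the counter. The lid is a plain plate 202 long (from the hinge), 274 wide (along the hinge), 8 thick, no handle; its underside passes through the hinge axis; shut, it overhangs the wall opposite the hinge by 16
- lid_edge (a point): middle of the lid's free edge, 202 from the hinge
- bottle0: small white detergent bottle with a blue screw cap, found lying on its broad side; rectangular body 40 (own x) x 50 (own y) x 76 (own z), rounded edges, then a round cap 28 diameter from 77 to 102 above the base; 0.1 to 0.2 kg. Origin: centre of its base (underside); own z runs from base to cap (up when it stands, level when it lies, its origin then 20 above the counter). May be absent
- bottle1: small white detergent bottle with a blue screw cap, found lying on its broad side; rectangular body 40 (own x) x 50 (own y) x 76 (own z), rounded edges, then a round cap 28 diameter from 77 to 102 above the base; 0.1 to 0.2 kg. Origin: centre of its base (underside); own z runs from base to cap (up when it stands, level when it lies, its origin then 20 above the counter). May be absent
- bottle2: small white detergent bottle with a blue screw cap, found lying on its broad side; rectangular body 40 (own x) x 50 (own y) x 76 (own z), rounded edges, then a round cap 28 diameter from 77 to 102 above the base; 0.1 to 0.2 kg. Origin: centre of its base (underside); own z runs from base to cap (up when it stands, level when it lies, its origin then 20 above the counter). May be absent
- cup: bystander: small round grey measuring cup, rim 70 diameter, 60 high, standing; origin centre of its underside
- brush: bystander: wooden scrubbing brush, bristles down, 130 (own x) x 45 x 36 high; origin centre of its underside
- jug: bystander: big white detergent jug, 100 x 160 x 230 high, standing; origin centre of its underside
- carton: bystander: cardboard carton 100 x 170 x 60 high; origin centre of its underside
- spray: bystander: white round spray bottle, 72 diameter, 195 high, standing; origin centre of its underside
- pegbasket: bystander: open wooden peg basket, 100 x 120 x 60 high; origin centre of its underside
- cointray: bystander: low black tray with coins, 90 x 140 x 22 high; origin centre of its underside
Mind the look-alikes: they are no part of the job. Leave any green or yellow look-alike of the bottle1 alone. Leave any purple look-alike of the bottle2 alone.

How it is judged:
By the outcome, as a careful person would: the job done as asked, in the order asked, and still so for the second after the job is handed in, with the robot touching nothing.
Of bottle0, bottle1, bottle2 only 2 to 3 are there at a start; the rules pass over those that are not, and their reading is None.
At some moment in a run one of bottle0, bottle1, bottle2 may be knocked a few centimetres aside while the robot is not near it.
Once in a run the grip may slacken for a moment while it holds something.
It also fails if it takes over 210 s, if anything falls off the work surface, if the arm or the gripper's body presses on something with over 40 N, if the wrist force passes 120 N, or if a joint passes its speed limit or range.

ROBOT

A 6-joint arm with a two-finger parallel gripper is mounted at the origin on the work surface. World frame = base frame: x ahead of the robot, y to its left, z up, the work surface at z = 0. Lengths are in m, angles in rad, forces in N, time in s.
With the tool pointing down it reaches from about 0.225 to 0.875 m from the base axis. Payload 3.4 kg.
Tool frame: the origin (TCP) lies between the finger pads; the fingertips stand 17 mm ahead of it and the grasp point (between the pads) lies 2 mm behind it; y points along the fingers, z is the direction in which the jaws open and shut, and the axes are right-handed (so a half turn about y gives the same grasp; the last joint's range is limited). The gripper opens to 85 mm and grips with 20 to 120 N. Pads are 22 mm wide; open, the fingers measure 114 mm over their backs; the gripper's body (76 mm by 85 mm) begins 54 mm behind the grasp point. The pads swing forward as they close: fully open they stand 13 mm farther back than shut.
Start: joints at [-0.121, 0.276, 1.505, -0, 1.361, -0.121], TCP at [0.575, -0, 0.248] pointing down, gripper open.
Joint ranges: [-2.89, 2.89], [-0.75, 2.08], [0.22, 2.7], [-1.18, 4.32], [0.11, 2.71], [-2.7, 2.7]. Speed limits (rad/s): [2.57, 2.57, 3.14, 3.14, 3.14, 3.14].

INTERFACE

Orientations are given as a unit quaternion [w, x, y, z].
In Python, from rig import manip, get_image, camera_model, sign_off, spot_in, silhouettes, spot_point gives the robot as it stands.
- The arm moves only by the tool jog_arm, never from a script. Its argument "targets" is a list of rows, each a list of 3 entries, a list of its own where there are three numbers: the finger opening in m, from 0 to 0.0854, then the shift along the world's x, y, z in m, then the turn about the world's z in rad. In form: [[claw, [x, y, z], spin], ...]. A call has 1 to 10 rows; each row shifts and turns the commanded pose from where the row before left it; what a row does not reach is not made up. A row lasts 1/8 s, in which the tool goes at most 62.5 mm and 10.7 degrees, less where a joint would pass 70% of its speed; a pose out of reach is approached as far as the arm can. A call with a gripper value outside its range is refused whole. The fingers move at their own pace and stop on an object; "force" is the grip in N (left out, the last holds). Time passes only in rows, so rows that do not move let the fingers close. It gives the time, the measured TCP pose, the force and the opening at its end, in the units of the state.
- manip.get_state(): the state, without advancing time (a new reading comes with each control period).
- get_image(name): name is "scene" or "side" or "wrist"; returns (picture, depth): 400x640x3 uint8, red, green, blue; 400x640 float32, m along the optical axis (not along the pixel's ray), 0 where there is no reading.
- camera_model(name): a dict with "mtx" (3x3 intrinsics, pixels), "distortion" ([k1, k2, p1, p2, k3] as OpenCV has them; the pictures are not rectified), "world_from_camera" (4x4, takes a point from camera to world coordinates). Camera axes: x right, y up, looking along -z (the intrinsics and any distortion apply to the point x, -y, -z); pixel columns grow to the right and rows downward; lengths in m; the calibration is good to about 2 mm. A picture is of the moment at which its call begins: read the wrist's pose just before it. camera_model takes no time and is no camera call; for the wrist camera it gives the pose at the moment of the call.
- sign_off(): hands the job in, once; it reports no verdict.
Trained networks look in the newest picture that a camera, given by its name, has taken for a name from the list of things; names that differ only in an ending like _2 or _b are one class to them, and where a whole thing is asked for, a point or a joint stands for the part that bears it (a point fixed in the world has none). Each returns a list of dicts, best first, with "score" (0 to 1); they miss things now and then, are a little off and sometimes report something else, mostly with a low value. They report only what shows in the picture. A call takes as long as a camera call. They do not tell look-alikes from the thing itself.
- spot_in(name, camera): "position" ([column, row] in pixels, amid what is visible of it).
- silhouettes(name, camera): "mask" (400x640 bool, what is visible of it) and "position" ([column, row] in pixels, amid what is visible of it).
- spot_point(name, camera): "position" ([column, row] in pixels: a listed point, or the origin of a listed thing).
The state is a dict: "clock": time; "qpos": joint angles; "qd": joint speeds; "effort": joint torques, N m; "position": TCP position; "ee_rot": TCP orientation; "contact_force": force on the tool from outside, world axes, zero at the start; "moment": the same for the moment, N m; "width": finger opening in m.
Only numpy, scipy, OpenCV 4.12 (cv2) and the standard library are available. Lean on these libraries where they do the work, as an engineer would, in place of code of your own. Each camera call takes 0.05 s, during which the arm holds its last target.

## Working session

There is one attempt and no reset: what is moved stays moved. The work goes in short steps, Python scripts to look and compute and a tool call to move; the robot and the scene stay as the last step left them, time stands still between calls to the robot, and variables do not carry over. Pictures are saved under pics/ and viewed, and the job is handed in when it is done.

Besides the shell and the picture viewer there is one more tool, called after "Call:" by a JSON object that holds its "api" and its "payload", one argument or row to a line. jog_arm: Moves the arm, as the interface text tells. Its arguments: {"type":"object","properties":{"targets":{"type":"array","items":{"type":"array"}},"force":{"type":"number"}},"required":["targets"]}

```bash
ls; mkdir -p pics; cat > h.py <<'E'
import numpy as np, cv2
from rig import manip,get_image,camera_model,sign_off,spot_in,silhouettes,spot_point
def save(name,fn):
    im,d=get_image(name); cv2.imwrite('pics/'+fn,im[:,:,::-1].copy()); np.save('/tmp/%s_d.npy'%name,d); np.save('/tmp/%s_i.npy'%name,im); return im,d
def ray(cm,px):
    K=np.array(cm['mtx']);D=np.array(cm['distortion'],float)
    p=cv2.undistortPoints(np.array(px,float).reshape(-1,1,2),K,D).reshape(-1,2)
    return np.c_[p[:,0],-p[:,1],-np.ones(len(p))]
def world(cm,px,depth):
    r=ray(cm,px)*np.array(depth).reshape(-1,1)
    T=np.array(cm['world_from_camera']); return r@T[:3,:3].T+T[:3,3]
def onplane(cm,px,z):
    T=np.array(cm['world_from_camera']); r=ray(cm,px)@T[:3,:3].T
    return T[:3,3]+r*((z-T[2,3])/r[:,2])[:,None]
def cloud(cm,d):
    v,u=np.mgrid[0:400,0:640]; px=np.c_[u.ravel(),v.ravel()]
    return world(cm,px,d.ravel()).reshape(400,640,3)
def proj(cm,P):
    T=np.array(cm['world_from_camera']); P=np.atleast_2d(P)
    c=(P-T[:3,3])@T[:3,:3]; c=c*[1,-1,-1]
    return cv2.projectPoints(c,np.zeros(3),np.zeros(3),np.array(cm['mtx']),np.array(cm['distortion'],float))[0].reshape(-1,2)
E
python3 - <<'E'
from h import *
for n in ['scene','side','wrist']:
    save(n,n+'0.png'); cm=camera_model(n); print(n,np.round(cm['world_from_camera'],3).tolist(),np.round(cm['mtx'],1).tolist())
print(manip.get_state())
E
```

```text
pics
scene [[0.67, -0.598, 0.439, 1.202], [0.742, 0.549, -0.385, -0.533], [-0.011, 0.584, 0.811, 1.349], [0.0, 0.0, 0.0, 1.0]] [[454.8, 0.0, 319.1], [0.0, 454.8, 200.0], [0.0, 0.0, 1.0]]
side [[0.811, 0.383, -0.443, -0.108], [-0.585, 0.556, -0.59, -0.746], [0.02, 0.738, 0.675, 1.005], [0.0, 0.0, 0.0, 1.0]] [[365.6, 0.0, 321.6], [0.0, 365.6, 201.4], [0.0, 0.0, 1.0]]
wrist [[1.0, -0.002, 0.001, 0.576], [0.001, 0.966, 0.259, 0.066], [-0.002, -0.259, 0.966, 0.373], [0.0, 0.0, 0.0, 1.0]] [[278.5, 0.0, 315.0], [0.0, 278.5, 200.5], [0.0, 0.0, 1.0]]
{'clock': 0.15, 'qpos': array([-1.21041844e-01,  2.76469438e-01,  1.50585228e+00, -1.67877106e-05,
        1.36070332e+00, -1.20991262e-01]), 'qd': array([-0.00020401, -0.00032575, -0.00472655, -0.00079361,  0.00196737,
        0.0002089 ]), 'effort': array([ 9.65923646e-04, -4.17143512e+01, -2.46032345e+01, -1.26433165e-04,
        7.58384820e-03, -3.43765259e-05]), 'position': array([5.74624648e-01, 1.04597145e-05, 2.47623203e-01]), 'ee_rot': array([ 0.49967129, -0.50030492,  0.50040677, -0.49961651]), 'contact_force': array([ 0.42837847, -0.1692694 , -0.25904752]), 'moment': array([-0.00046448,  0.02538512, -0.03101344]), 'width': 0.08557487587050179}
```

View pics/scene0.png

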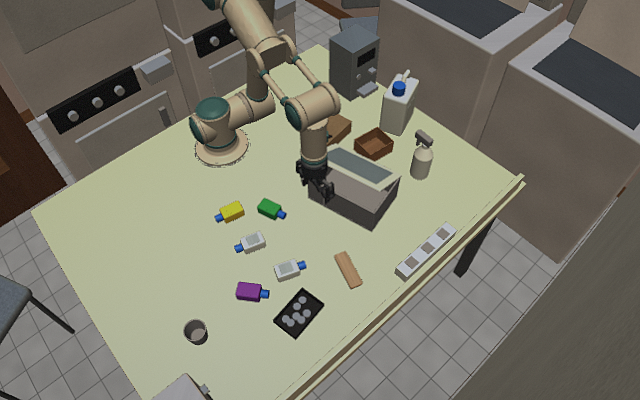

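View pics/side0.png

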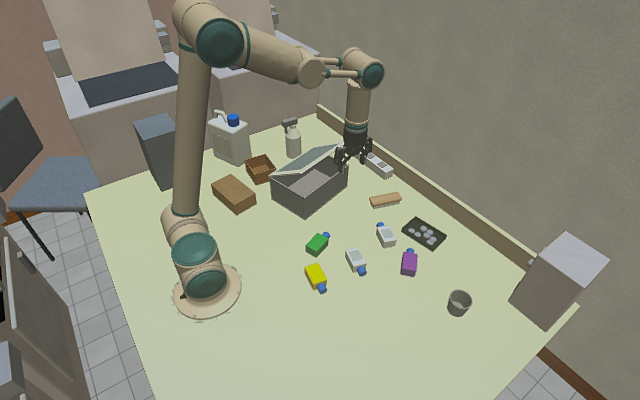

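View pics/wrist0.png

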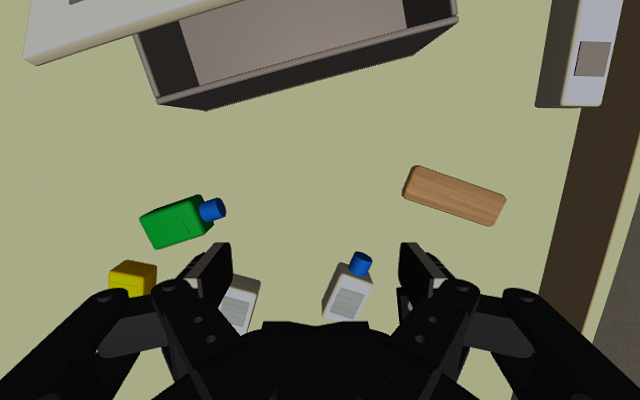

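The scene view shows white bottles at about (252,242) and (288,268). The yellow (231,211), green (271,208) and purple (251,291) bottles are look-alikes. The chest is at (355,185) with its lid ajar. Next I'll measure positions.

```bash
cat > m.py <<'E'
from h import *
import sys
def bottles():
    out=[]
    for cam in ['scene','side']:
        cm=camera_model(cam); im,d=get_image(cam); C=cloud(cm,d)
        hsv=cv2.cvtColor(im,cv2.COLOR_RGB2HSV)
        for nm in ['bottle0']:
            for s in silhouettes(nm,cam):
                if s['score']<0.2: continue
                m=s['mask'].astype(bool); P=C[m&(d>0)]
                if len(P)<20: continue
                blue=m&(hsv[...,0]>100)&(hsv[...,0]<128)&(hsv[...,1]>120)
                body=m&~blue
                sat=np.median(hsv[...,1][body]); hue=np.median(hsv[...,0][body])
                pb=C[blue&(d>0)].mean(0) if blue.sum()>3 else np.full(3,np.nan)
                top=C[body&(d>0)]; top=top[top[:,2]>0.036]
                print(cam,round(s['score'],2),np.round(s['position']),'n',m.sum(),'sat',sat,'hue',hue,'cap',np.round(pb,3),'body',np.round(C[body&(d>0)].mean(0),3),'topc',np.round(top.mean(0),3) if len(top)>5 else None)
if __name__=='__main__':
    bottles()
    for cam in ['scene','side']:
        cm=camera_model(cam); im,d=get_image(cam); C=cloud(cm,d)
        for n in ['chest','lid','cup','brush','jug','carton','spray','pegbasket','cointray']:
            for s in silhouettes(n,cam)[:1]:
                P=C[s['mask'].astype(bool)&(d>0)]
                print(cam,n,round(s['score'],2),np.round(s['position']),'lo',np.round(np.percentile(P,3,axis=0),3),'hi',np.round(np.percentile(P,97,axis=0),3))
        for n in ['lid_hinge','lid_edge','chest']:
            print(cam,n,[(round(q['score'],2),np.round(q['position'])) for q in spot_point(n,cam)[:2]])
E
python3 m.py
```

```text
scene 0.89 [271. 208.] n 366 sat 162.0 hue 65.0 cap [ 0.441 -0.045  0.029] body [ 0.398 -0.062  0.033] topc [ 0.395 -0.058  0.039]
scene 0.76 [252. 244.] n 442 sat 15.0 hue 70.0 cap [ 0.452 -0.236  0.029] body [ 0.468 -0.189  0.034] topc [ 0.463 -0.185  0.04 ]
scene 0.76 [288. 272.] n 495 sat 15.0 hue 71.0 cap [ 0.642 -0.123  0.03 ] body [ 0.627 -0.171  0.033] topc [ 0.622 -0.17   0.04 ]
scene 0.72 [251. 292.] n 521 sat 143.0 hue 144.0 cap [ 0.639 -0.276  0.029] body [ 0.603 -0.309  0.034] topc [ 0.599 -0.307  0.04 ]
scene 0.71 [229. 214.] n 404 sat 186.0 hue 31.0 cap [ 0.304 -0.216  0.029] body [ 0.317 -0.169  0.032] topc [ 0.311 -0.166  0.04 ]
scene 0.42 [345. 271.] n 499 sat 98.0 hue 16.0 cap [nan nan nan] body [ 0.759 -0.027  0.034] topc [ 0.753 -0.022  0.038]
side 0.87 [357. 258.] n 465 sat 20.0 hue 76.0 cap [ 0.443 -0.238  0.032] body [ 0.453 -0.195  0.032] topc [ 0.457 -0.191  0.041]
side 0.87 [385. 236.] n 355 sat 18.0 hue 75.0 cap [ 0.636 -0.119  0.033] body [ 0.61  -0.176  0.033] topc [ 0.615 -0.173  0.041]
side 0.76 [316. 241.] n 367 sat 142.0 hue 62.0 cap [ 0.438 -0.048  
[... 1140 characters left out ...]
07 0.131] hi [0.666 0.302 0.226]
side cup 0.62 [458. 302.] lo [ 0.569 -0.541  0.005] hi [ 0.634 -0.483  0.063]
side brush 0.61 [387. 200.] lo [ 0.691 -0.056  0.008] hi [0.8   0.003 0.04 ]
side jug 0.75 [230. 137.] lo [0.321 0.528 0.014] hi [0.448 0.668 0.23 ]
side carton 0.94 [235. 193.] lo [0.209 0.257 0.005] hi [0.319 0.42  0.064]
side spray 0.9 [291. 138.] lo [0.589 0.438 0.012] hi [0.653 0.486 0.197]
side pegbasket 0.95 [259. 168.] lo [0.378 0.365 0.   ] hi [0.484 0.49  0.063]
side cointray 0.58 [422. 231.] lo [ 0.702 -0.304  0.001] hi [ 0.8   -0.166  0.024]
side lid_hinge [(0.69, array([294., 161.]))]
side lid_edge [(0.76, array([323., 155.])), (0.18, array([234., 157.]))]
side chest []
```

```bash
cat > chest.py <<'E'
from h import *
from scipy.optimize import least_squares
def lidfit(verbose=True):
    allP=[];rim=[]
    for cam in ['scene','side']:
        cm=camera_model(cam); im,d=get_image(cam); C=cloud(cm,d)
        L=[s for s in silhouettes('lid',cam) if s['score']>.4]
        if L:
            m=cv2.erode(L[0]['mask'].astype(np.uint8),np.ones((3,3)))>0
            P=C[m&(d>0)]; P=P[P[:,2]>0.12]
            if len(P)>30:
                best=None; rng=np.random.default_rng(0)
                for _ in range(200):
                    q=P[rng.choice(len(P),3,0)]; n=np.cross(q[1]-q[0],q[2]-q[0]); 
                    if np.linalg.norm(n)<1e-5: continue
                    n/=np.linalg.norm(n); inl=abs((P-q[0])@n)<.004
                    if best is None or inl.sum()>best.sum(): best=inl
                Q=P[best];c=Q.mean(0);n=np.linalg.svd(Q-c)[2][2]
                n=n*np.sign(n@np.array([0,1,.2]))
                e=[c]
                ang=np.arctan2(np.hypot(n[0],n[1]),n[2])
                print(cam,len(P),best.sum(),'n',np.round(n,3),'angle',round(ang,3),'yaw of n',round(np.degrees(np.arctan2(n[1],n[0])),1),'c',np.round(c,3),'lo',np.round(Q.min(0),3),'hi',np.round(Q.max(0),3))
if __name__=='__main__':
    lidfit()
    P=[]
    for cam in ['scene','side']:
        cm=camera_model(cam); im,d=get_image(cam); C=cloud(cm,d).reshape(-1,3)
        q=C[(d.ravel()>0)&(C[:,2]>.109)&(C[:,2]<.121)&(C[:,0]>.35)&(C[:,0]<.75)&(C[:,1]>.05)&(C[:,1]<.34)]
        print(cam,len(q)); P.append(q)
    P=np.vstack(P); np.save('/tmp/rim.npy',P)
    img=np.zeros((350,420,3),np.uint8)
    for p in P: img[int((.35-p[1])*1000)%350,int((p[0]-.35)*1000)%420]=255
    cv2.imwrite('pics/rim.png',img)
E
python3 chest.py
```

```text
scene 1479 1471 n [-0.121  0.499  0.858] angle 0.539 yaw of n 103.6 c [0.562 0.214 0.178] lo [0.4   0.121 0.125] hi [0.691 0.323 0.229]
side 792 789 n [-0.13   0.494  0.86 ] angle 0.536 yaw of n 104.7 c [0.518 0.197 0.184] lo [0.388 0.095 0.128] hi [0.673 0.306 0.229]
scene 174
side 211
```

View pics/rim.png

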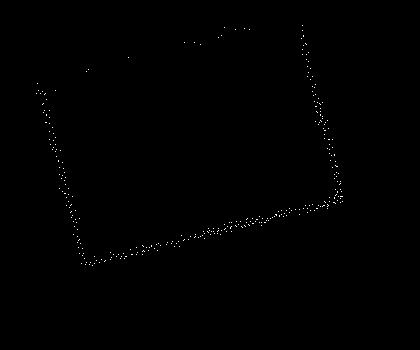

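```bash
python3 - <<'E'
from h import *
from scipy.optimize import least_squares
P=np.load('/tmp/rim.npy')[:,:2]
# distance to the rectangle loop mid-wall 180 x 264, exclude hinge side
def f(v):
    c=v[:2];t=v[2];x=np.array([np.cos(t),np.sin(t)]);y=np.array([-x[1],x[0]])
    a=(P-c)@x;b=(P-c)@y
    r=np.minimum(abs(a+.090),abs(abs(b)-.132)); r[a>.08]=0
    return r
s=least_squares(f,[.54,.21,np.radians(104)],loss='soft_l1',f_scale=.003)
c=s.x[:2];t=s.x[2];x=np.array([np.cos(t),np.sin(t)]);y=np.array([-x[1],x[0]])
print(c,np.degrees(t),np.median(f(s.x)))
h=c+.093*x; print('hinge',h)
for a in (.538,):
    e=np.r_[h-x*.202*np.cos(a),.115+.202*np.sin(a)]; print('edge',e)
for sx in(-1,1):
    for sy in (-1,1): print(sx,sy,c+sx*.093*x+sy*.135*y)
E
```

```text
[0.54156603 0.20516645] 104.17998234393522 0.0015935149467367488
hinge [0.51878394 0.29533283]
edge [0.56127731 0.12715361 0.21850875]
-1 -1 [0.6952348  0.14807084]
-1 1 [0.43346143 0.0819293 ]
1 -1 [0.64967062 0.3284036 ]
1 1 [0.38789725 0.26226206]
```

Call:
{"api": "jog_arm", "payload": {
  "targets": [
    [0.0,[0,0.02,-0.01],0.124],
    [0.0,[0,0.02,-0.01],0.124],
    [0.0,[-0.002,0.02,-0.01],0],
    [0.0,[0,0.0235,-0.002],0],
    [0.0,[0,0,0],0],
    [0.0,[0,0,0],0],
    [0.0,[0,0,0],0]
  ],
  "force": 40
}}

```text
clock: 2.82
position: [0.5732, 0.0828, 0.2165]
ee_rot: [-0.558, 0.558, -0.434, 0.435]
contact_force: [-0.2, -0.0, 0.0]
width: -0.0002
```

```bash
python3 - <<'E'
from h import *
save('wrist','w1.png');save('side','s1.png');s=manip.get_state();print(s['position'],s['contact_force'])
E
```

```text
[0.573154   0.08284505 0.21650027] [ 0.1382365  -0.14812206  0.78392221]
```

View pics/w1.png

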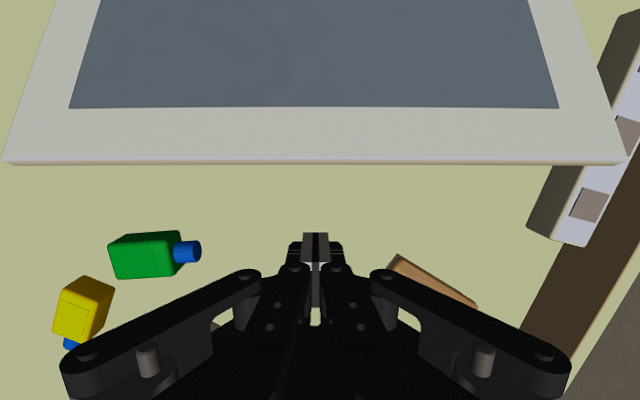

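View pics/s1.png

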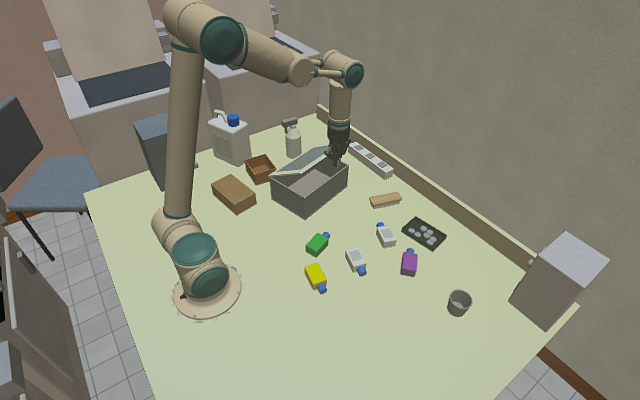

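Call:
{"api": "jog_arm", "payload": {
  "targets": [
    [0.0,[-0.0037,0.0145,0],0],
    [0.0,[-0.0037,0.0145,0],0],
    [0.0,[-0.0012,0.0048,0.002],0],
    [0.0,[-0.0024,0.0095,0.013],0],
    [0.0,[-0.0024,0.0095,0.013],0],
    [0.0,[-0.0035,0.014,0.013],0],
    [0.0,[-0.0035,0.014,0.013],0],
    [0.0,[0,0,0],0]
  ]
}}

```text
clock: 3.92
position: [0.5531, 0.1654, 0.2729]
ee_rot: [0.559, -0.557, 0.433, -0.435]
contact_force: [-0.5, -0.8, 0.9]
width: -0.0001
```

```bash
python3 - <<'E'
from chest import *
lidfit()
s=manip.get_state();p=s['position'];u=np.array([-.245,.9695]);print(p,s['contact_force'],(p[:2]-[.5188,.2953])@u)
E
```

```text
side 187 187 n [-0.189  0.76   0.622] angle 0.9 yaw of n 104.0 c [0.481 0.205 0.218] lo [0.399 0.14  0.155] hi [0.61  0.28  0.277]
[0.55251194 0.16492071 0.27011846] [0.99918401 0.84589163 0.537263  ] -0.13466214344339936
```

Call:
{"api": "jog_arm", "payload": {
  "targets": [
    [0.0,[-0.0044,0.0175,0.012],0],
    [0.0,[-0.0044,0.0175,0.01],0],
    [0.0,[-0.0044,0.0175,0.008],0],
    [0.0,[-0.0044,0.0175,0.005],0],
    [0.0,[-0.0044,0.0175,0.004],0],
    [0.0,[-0.0029,0.0116,0.002],0],
    [0.0,[-0.0022,0.0087,0],0],
    [0.0,[0,0,0],0],
    [0.0,[0,0,0],0]
  ]
}}

```text
clock: 5.25
position: [0.5251, 0.2725, 0.3106]
ee_rot: [-0.558, 0.558, -0.435, 0.434]
contact_force: [-0.5, 0.6, 1.1]
width: 0.0
```

```bash
python3 - <<'E'
from chest import *
lidfit()
save('side','s2.png');save('wrist','w2.png')
s=manip.get_state();p=s['position'];u=np.array([-.245,.9695]);print(p,s['contact_force'],(p[:2]-[.5188,.2953])@u)
E
```

```text
scene 2481 2364 n [-0.242  0.968  0.064] angle 1.507 yaw of n 104.1 c [0.529 0.292 0.222] lo [0.391 0.251 0.121] hi [0.654 0.33  0.319]
side 1734 1691 n [-0.243  0.968  0.065] angle 1.505 yaw of n 104.1 c [0.508 0.288 0.222] lo [0.389 0.251 0.124] hi [0.647 0.327 0.318]
[0.52556316 0.27191228 0.3111783 ] [0.09632468 0.48292016 0.1999954 ] -0.024331370528359614
```

View pics/s2.png

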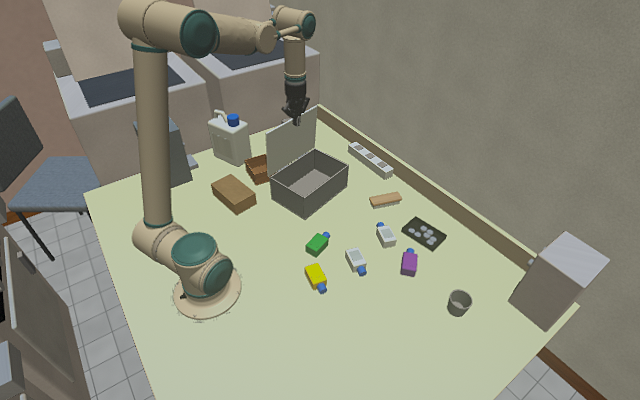

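View pics/w2.png

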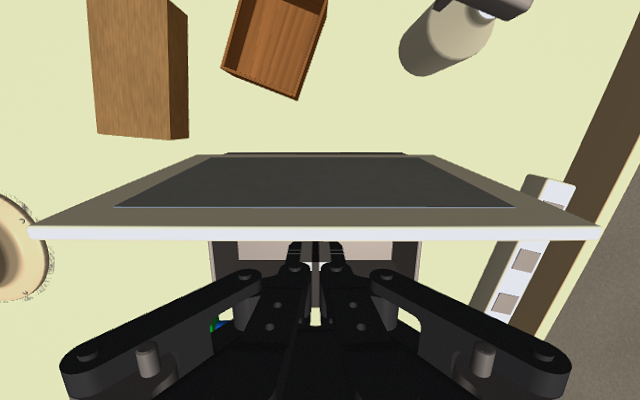

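Call:
{"api": "jog_arm", "payload": {
  "targets": [
    [0.0,[-0.0017,0.0065,0.001],0],
    [0.0,[-0.0014,0.0056,0],0],
    [0.0,[0,0,0],0],
    [0.0,[0,0,0],0]
  ]
}}

```text
clock: 6.05
position: [0.5223, 0.2847, 0.3124]
ee_rot: [0.558, -0.558, 0.434, -0.434]
contact_force: [-0.2, -0.7, 0.2]
width: -0.0002
```

```bash
python3 - <<'E'
from chest import *
lidfit()
s=manip.get_state();p=s['position'];u=np.array([-.245,.9695]);print(p,s['contact_force'],(p[:2]-[.5188,.2953])@u)
E
```

```text
scene 2741 2505 n [-0.243  0.97   0.008] angle 1.563 yaw of n 104.1 c [0.527 0.297 0.224] lo [0.389 0.261 0.121] hi [0.652 0.332 0.322]
side 1896 1848 n [-0.244  0.97   0.009] angle 1.562 yaw of n 104.1 c [0.506 0.293 0.221] lo [0.385 0.258 0.121] hi [0.646 0.332 0.318]
[0.52239332 0.28443439 0.31248813] [ 0.30037811 -0.09187067  0.14434353] -0.011414568781979325
```

Call:
{"api": "jog_arm", "payload": {
  "targets": [
    [0.0,[-0.0004,0.0016,0],0],
    [0.0,[0,0,0],0],
    [0.0,[0.005,-0.02,0],0],
    [0.03,[0.01,-0.04,0],0],
    [0.085,[0.01,-0.05,0],0],
    [0.085,[0.0,-0.06,0],0],
    [0.085,[0,-0.06,0],0],
    [0.085,[-0.03,-0.05,0],0],
    [0.085,[-0.03,-0.04,0],0],
    [0.085,[0,0,0],0]
  ]
}}

```text
clock: 7.5
position: [0.485, -0.0372, 0.3127]
ee_rot: [-0.557, 0.557, -0.436, 0.436]
contact_force: [0.7, 1.1, 1.0]
width: 0.0849
```

```bash
python3 - <<'E'
from chest import *
lidfit()
import m; m.bottles()
save('scene','c3.png');save('wrist','w3.png')
s=manip.get_state();print(s['position'],s['contact_force'],s['qpos'])
E
```

```text
scene 2775 2575 n [-0.245  0.97   0.005] angle 1.566 yaw of n 104.2 c [0.526 0.298 0.227] lo [0.392 0.261 0.12 ] hi [0.651 0.332 0.319]
side 2137 2063 n [-0.245  0.97   0.006] angle 1.564 yaw of n 104.2 c [0.511 0.295 0.225] lo [0.384 0.258 0.12 ] hi [0.652 0.333 0.322]
scene 0.75 [231. 214.] n 373 sat 187.0 hue 31.0 cap [ 0.303 -0.215  0.031] body [ 0.316 -0.169  0.034] topc [ 0.311 -0.168  0.04 ]
scene 0.61 [254. 293.] n 539 sat 143.0 hue 144.0 cap [ 0.639 -0.276  0.03 ] body [ 0.605 -0.309  0.034] topc [ 0.598 -0.308  0.04 ]
scene 0.59 [252. 245.] n 479 sat 15.0 hue 68.0 cap [ 0.451 -0.237  0.029] body [ 0.466 -0.19   0.032] topc [ 0.462 -0.187  0.04 ]
scene 0.57 [272. 209.] n 378 sat 162.0 hue 65.0 cap [ 0.442 -0.045  0.029] body [ 0.398 -0.062  0.032] topc [ 0.396 -0.059  0.039]
scene 0.55 [287. 268.] n 480 sat 14.0 hue 71.0 cap [ 0.642 -0.123  0.031] body [ 0.626 -0.169  0.035] topc [ 0.621 -0.169  0.04 ]
scene 0.42 [424. 158.] n 847 sat 40.0 hue 24.0 cap [nan nan nan] body [0.636 0.464 0.106] topc [0.637 0.46  0.125]
side 0.92 [316. 279.] n 473 sat 241.0 hue 31.0 cap [ 0.296 -0.217  0.032] body [ 0.302 -0.177  0.034] topc [ 0.307 -0.169  0.04 ]
side 0.88 [318. 244.] n 360 sat 142.0 hue 62.0 cap [ 0.44  -0.047  0.031] body [ 0.385 -0.068  0.035] topc [ 0.388 -0.063  0.041]
side 0.69 [406. 262.] n 408 sat 108.0 hue 143.0 cap [ 0.637 -0.273  0.032] body [ 0.589 -0.313  0.034] topc [ 0.595 -0.31   0.04 ]
side 0.67 [357. 260.] n 427 sat 17.0 hue 78.0 cap [ 0.443 -0.238  0.032] body [ 0.451 -0.199  0.034] topc [ 0.456 -0.191  0.041]
side 0.65 [384. 236.] n 341 sat 17.0 hue 76.0 cap [ 0.634 -0.119  0.032] body [ 0.61  -0.176  0.034] topc [ 0.615 -0.173  0.041]
[ 0.4873617  -0.03356733  0.31213161] [-0.03148453  0.77457563 -1.18390106] [-2.11409839e-01  1.12752396e-01  1.55981643e+00  1.36787809e-04
  1.46925302e+00 -4.60781447e-01]
```

View pics/c3.png

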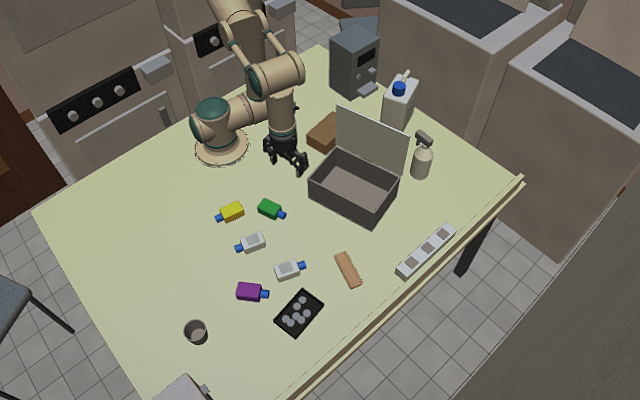

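View pics/w3.png

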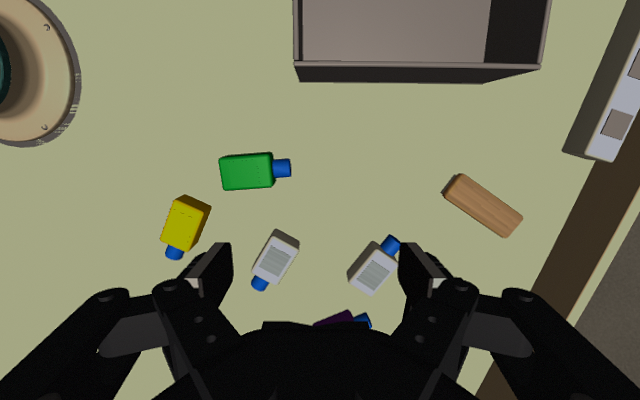

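The lid stands at about 1.565 rad. The only white bottles are A near (0.46,-0.19) and B near (0.62,-0.17). I'll take a closer look at B before grasping.

Call:
{"api": "jog_arm", "payload": {
  "targets": [
    [0.06,[0.02,-0.04,0],-0.1575],
    [0.06,[0.02,-0.04,0],-0.1575],
    [0.06,[0.02,-0.04,-0.03],-0.1575],
    [0.06,[0.02,-0.04,-0.03],-0.1575],
    [0.06,[0.023,-0.051,-0.03],0],
    [0.06,[0,0,0],0],
    [0.06,[0,0,0],0]
  ]
}}

```text
clock: 8.88
position: [0.5897, -0.2438, 0.2225]
ee_rot: [0.396, -0.396, 0.586, -0.585]
contact_force: [-0.0, 0.2, -0.2]
width: 0.06
```

```bash
cat > bw.py <<'E'
from h import *
def bw(near, fn):
    """refine bottle lying pose from wrist: near = approx body xy"""
    s=manip.get_state(); cm=camera_model('wrist'); im,d=save('wrist',fn); C=cloud(cm,d); hsv=cv2.cvtColor(im,cv2.COLOR_RGB2HSV)
    m=(d>0)&(np.hypot(C[...,0]-near[0],C[...,1]-near[1])<.085)&(C[...,2]>.033)&(C[...,2]<.05)
    blue=(d>0)&(np.hypot(C[...,0]-near[0],C[...,1]-near[1])<.085)&(hsv[...,0]>100)&(hsv[...,0]<128)&(hsv[...,1]>120)&(C[...,2]>.022)&(C[...,2]<.045)
    m&=~blue
    P=C[m][:,:2].astype(np.float32)
    r=cv2.minAreaRect(P*1000); print('pos',np.round(s['position'],4),'n',m.sum(),'rect',r,'medz',np.median(C[m][:,2]))
    k=C[blue]; print('cap',len(k),np.round(k.mean(0),4), 'top',np.round(k[k[:,2]>np.percentile(k[:,2],70)].mean(0),4))
    c=np.array(r[0])/1000; cp=k[k[:,2]>np.percentile(k[:,2],70)].mean(0)[:2]
    print('centre',c,'axis deg',np.degrees(np.arctan2(*(cp-c)[::-1])),'len',np.linalg.norm(cp-c))
if __name__=='__main__':
    import sys; bw([float(sys.argv[1]),float(sys.argv[2])],sys.argv[3])
E
python3 bw.py .618 -.171 w4.png
```

```text
pos [ 0.5897 -0.2438  0.2225] n 3313 rect ((624.1373901367188, -156.13006591796875), (101.76760864257812, 49.23607635498047), 69.41120910644531) medz 0.040117319739734925
cap 605 [ 0.6379 -0.1201  0.0313] top [ 0.638  -0.1203  0.034 ]
centre [ 0.62413739 -0.15613007] axis deg 68.7962215454139 len 0.03842387507820987
```

View pics/w4.png

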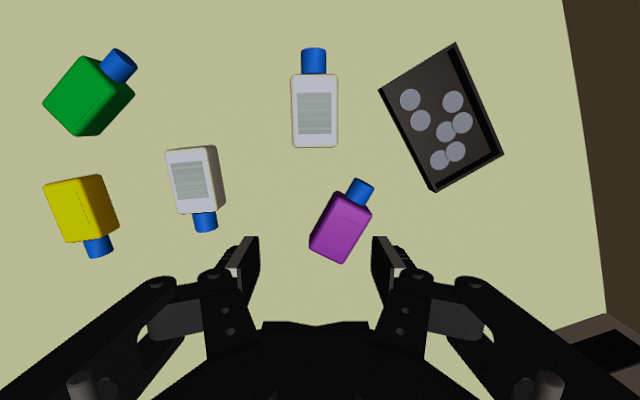

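Call:
{"api": "jog_arm", "payload": {
  "targets": [
    [0.06,[0.0164,0.0426,-0.02],0.022],
    [0.06,[0.0165,0.0425,-0.05],0],
    [0.06,[0.0165,0.0425,-0.0525],0],
    [0.06,[0,0,-0.04],0],
    [0.06,[0,0,-0.033],0],
    [0.06,[0,0,0],0],
    [0.02,[0,0,0],0],
    [0.02,[0,0,0],0],
    [0.02,[0,0,0],0],
    [0.02,[0,0,0],0]
  ],
  "force": 20
}}

```text
clock: 10.18
position: [0.6375, -0.1242, 0.0389]
ee_rot: [-0.403, 0.401, -0.581, 0.582]
contact_force: [-0.2, 2.5, 8.1]
width: 0.0372
```

```bash
python3 - <<'E'
from h import *
s=manip.get_state();print(s['position'],s['contact_force'],s['width'])
save('wrist','w5.png')
E
```

```text
[ 0.63754822 -0.124234    0.03886467] [-0.24484572  2.51498409  8.0749488 ] 0.03721678375869527
```

View pics/w5.png

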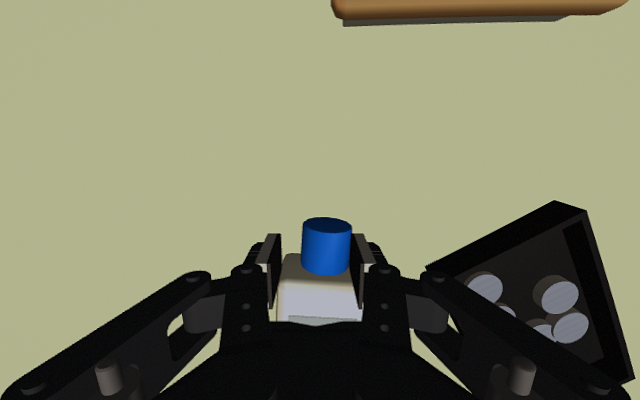

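Call:
{"api": "jog_arm", "payload": {
  "targets": [
    [0.06,[0,0,0.02],0],
    [0.06,[0,0,0],0],
    [0.06,[0,0,0],0],
    [0.06,[0,0,0],0]
  ]
}}

```text
clock: 10.72
position: [0.6357, -0.1243, 0.0557]
ee_rot: [0.402, -0.403, 0.582, -0.581]
contact_force: [0.8, -0.0, -0.6]
width: 0.0601
```

```bash
python3 bw.py .62 -.16 w6.png;  python3 -c "
import m;m.bottles()"
```

```text
pos [ 0.6357 -0.1243  0.0557] n 5109 rect ((632.0050659179688, -142.95407104492188), (61.511539459228516, 76.82640075683594), 69.30807495117188) medz 0.04002191315399847
cap 1876 [ 0.6431 -0.1225  0.031 ] top [ 0.6431 -0.1239  0.0338]
centre [ 0.63200507 -0.14295407] axis deg 59.69726041394762 len 0.022076113415350224
scene 0.94 [251. 243.] n 453 sat 15.0 hue 70.0 cap [ 0.451 -0.237  0.029] body [ 0.466 -0.191  0.034] topc [ 0.462 -0.186  0.04 ]
scene 0.92 [230. 214.] n 430 sat 186.0 hue 31.0 cap [ 0.305 -0.216  0.029] body [ 0.314 -0.173  0.031] topc [ 0.311 -0.167  0.04 ]
scene 0.91 [286. 272.] n 426 sat 14.0 hue 71.0 cap [ 0.644 -0.136  0.034] body [ 0.629 -0.174  0.036] topc [ 0.624 -0.172  0.04 ]
scene 0.78 [266. 210.] n 239 sat 161.0 hue 65.0 cap [nan nan nan] body [ 0.402 -0.078  0.048] topc [ 0.412 -0.084  0.084]
scene 0.49 [400.  99.] n 1605 sat 38.0 hue 26.0 cap [0.408 0.571 0.221] body [0.412 0.588 0.139] topc [0.413 0.583 0.145]
side 0.95 [354. 259.] n 414 sat 17.0 hue 78.0 cap [ 0.442 -0.238  0.032] body [ 0.451 -0.196  0.034] topc [ 0.457 -0.19   0.041]
side 0.95 [318. 242.] n 397 sat 140.0 hue 61.0 cap [ 0.441 -0.046  0.032] body [ 0.383 -0.068  0.033] topc [ 0.388 -0.063  0.041]
side 0.9 [384. 236.] n 366 sat 18.0 hue 75.0 cap [ 0.641 -0.123  0.032] body [ 0.615 -0.179  0.033] topc [ 0.619 -0.176  0.041]
side 0.74 [406. 263.] n 375 sat 110.0 hue 143.0 cap [ 0.636 -0.274  0.033] body [ 0.589 -0.313  0.035] topc [ 0.594 -0.31   0.041]
side 0.59 [314. 278.] n 463 sat 242.0 hue 31.0 cap [ 0.296 -0.217  0.032] body [ 0.302 -0.177  0.035] topc [ 0.306 -0.169  0.04 ]
```

View pics/w6.png

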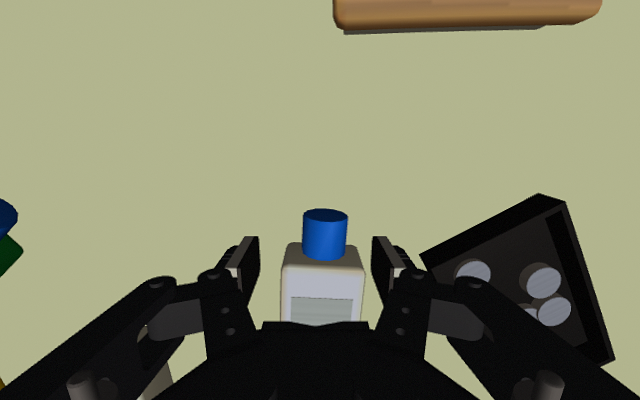

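Call:
{"api": "jog_arm", "payload": {
  "targets": [
    [0.06,[0.009,0.0075,0],0],
    [0.06,[0,0,0],0],
    [0.06,[0,0,-0.012],0],
    [0.06,[0,0,-0.014],0],
    [0.06,[0,0,0],0],
    [0.06,[0,0,0],0]
  ]
}}

```text
clock: 11.72
position: [0.645, -0.1169, 0.03]
ee_rot: [0.402, -0.402, 0.582, -0.581]
contact_force: [0.5, -0.2, 0.3]
width: 0.0598
```

```bash
python3 - <<'E'
from h import *
s=manip.get_state();print(s['position'],s['contact_force'],s['width'])
save('wrist','w7.png')
E
```

```text
[ 0.64502745 -0.11692172  0.03004756] [ 0.5156309  -0.24246296  0.31172748] 0.05984658751550729
```

View pics/w7.png

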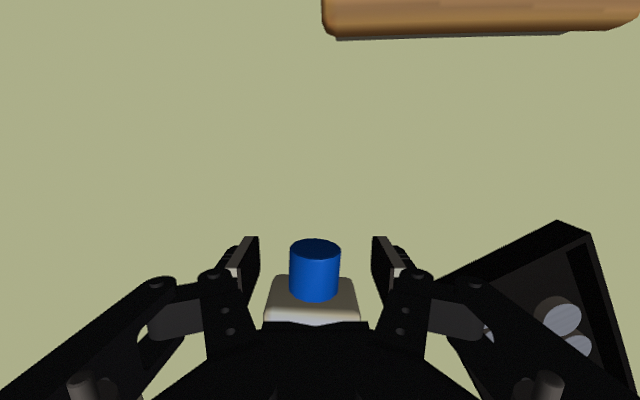

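Call:
{"api": "jog_arm", "payload": {
  "targets": [
    [0.03,[0,0,-0.003],0],
    [0.02,[0,0,0],0],
    [0.02,[0,0,0],0],
    [0.02,[0,0,0],0],
    [0.02,[0,0,0],0]
  ],
  "force": 25
}}

```text
clock: 12.4
position: [0.645, -0.1169, 0.0275]
ee_rot: [-0.402, 0.402, -0.581, 0.581]
contact_force: [-0.3, -0.5, 1.0]
width: 0.027
```

```bash
python3 - <<'E'
from h import *
s=manip.get_state();print(s['position'],s['contact_force'],s['width'])
save('wrist','w8.png')
E
```

```text
[ 0.64501091 -0.1168876   0.027549  ] [-0.34204073 -0.52264117  1.01182073] 0.02703917105123753
```

View pics/w8.png

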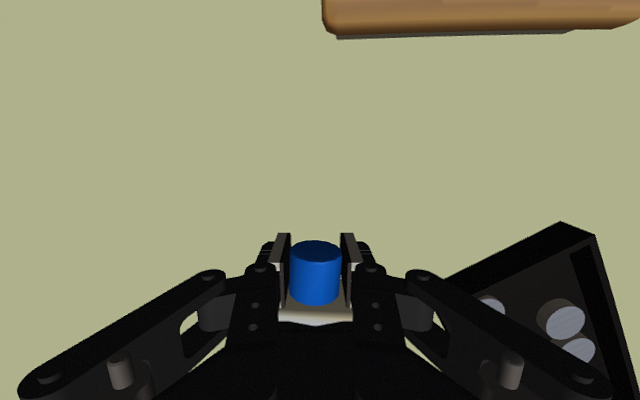

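Call:
{"api": "jog_arm", "payload": {
  "targets": [
    [0.02,[-0.0015,-0.004,0.012],0],
    [0.02,[-0.0015,-0.004,0.012],0],
    [0.02,[-0.0025,-0.0067,0.0105],0],
    [0.02,[-0.0025,-0.0067,0.0105],0],
    [0.02,[-0.0034,-0.0091,0.0083],0],
    [0.02,[-0.0034,-0.0091,0.0083],0],
    [0.02,[0,0,0],0]
  ]
}}

```text
clock: 13.32
position: [0.6305, -0.1576, 0.0898]
ee_rot: [-0.402, 0.402, -0.581, 0.582]
contact_force: [0.8, -0.6, -1.5]
width: 0.027
```

```bash
python3 - <<'E'
from h import *
s=manip.get_state();print(s['position'],s['contact_force'],s['width'])
im,d=save('side','s9.png'); cv2.imwrite('pics/s9c.png',cv2.resize(im[150:330,280:480,::-1],None,fx=3,fy=3))
im,d=save('scene','c9.png'); cv2.imwrite('pics/c9c.png',cv2.resize(im[170:350,200:400,::-1],None,fx=3,fy=3))
E
```

```text
[ 0.63050137 -0.15760074  0.08984665] [ 0.83852811 -0.59632971 -1.46556332] 0.026988656711796316
```

View pics/s9c.png

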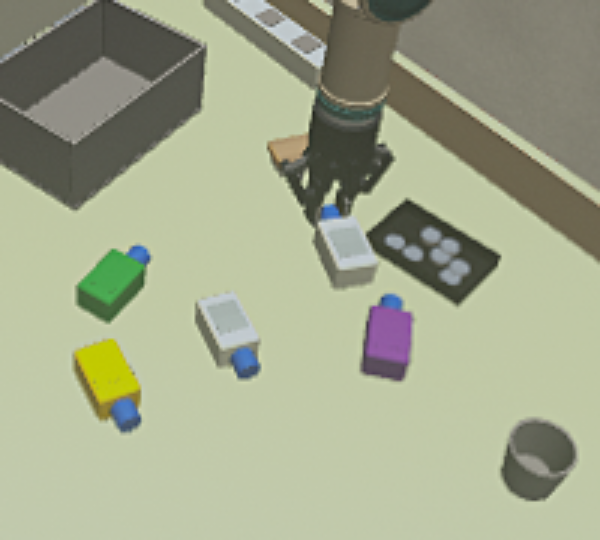

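View pics/c9c.png

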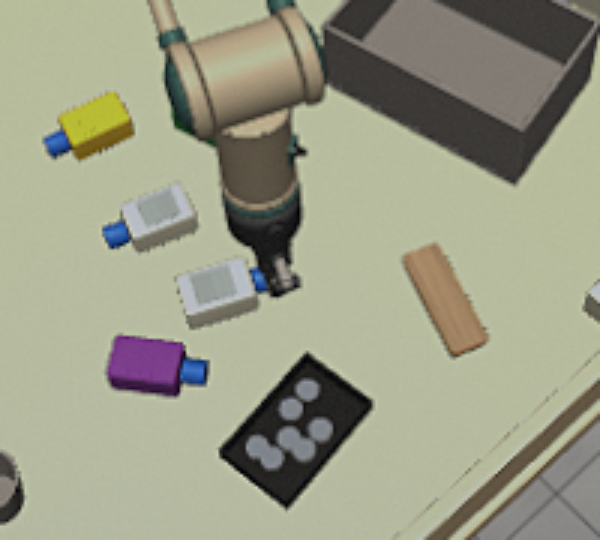

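```bash
cat > tilt.py <<'E'
from h import *
def tilt(near,r=.12,ax=(.354,.935)):
    for cam in ['scene','side']:
        cm=camera_model(cam); im,d=get_image(cam); C=cloud(cm,d); hsv=cv2.cvtColor(im,cv2.COLOR_RGB2HSV)
        m=(d>0)&(np.hypot(C[...,0]-near[0],C[...,1]-near[1])<r)&(C[...,2]>.012)&(hsv[...,1]<45)&(hsv[...,2]>125)
        n,l,st,_=cv2.connectedComponentsWithStats(m.astype(np.uint8))
        if n<2: print(cam,'none');continue
        k=1+np.argmax(st[1:,4]); P=C[l==k]
        t=(P[:,:2]-np.array(near))@np.array(ax)
        lo,hi=np.percentile(t,[5,95])
        # label plane
        best=None;rng=np.random.default_rng(0)
        for _ in range(200):
            q=P[rng.choice(len(P),3,0)];nn=np.cross(q[1]-q[0],q[2]-q[0])
            if np.linalg.norm(nn)<1e-6: continue
            nn/=np.linalg.norm(nn);inl=abs((P-q[0])@nn)<.002
            if best is None or inl.sum()>best.sum(): best=inl
        Q=P[best];c=Q.mean(0);nn=np.linalg.svd(Q-c)[2][2];nn*=np.sign(nn[2]+1e-3)
        print(cam,len(P),best.sum(),'normal',np.round(nn,3),'pitch',round(np.degrees(np.arctan2(-nn[:2]@np.array(ax),nn[2])),1),'z',np.round(np.percentile(P[:,2],[2,98]),3),'t',np.round([lo,hi],3))
if __name__=='__main__':
    import sys; v=[float(x) for x in sys.argv[1:]]
    tilt(v[:2],ax=v[2:4] if len(v)>3 else (.354,.935))
E
python3 tilt.py .61 -.2
```

```text
scene 355 178 normal [-0.022 -0.051  0.998] pitch 3.2 z [0.093 0.105] t [-0.045  0.022]
side 295 155 normal [-0.013  0.007  1.   ] pitch -0.1 z [0.067 0.104] t [-0.052  0.018]
```

Call:
{"api": "jog_arm", "payload": {
  "targets": [
    [0.02,[0,0,-0.02],0],
    [0.02,[0,0,-0.02],0],
    [0.02,[0,0,0],0],
    [0.027,[0,0,0],0],
    [0.027,[0,0,0],0]
  ],
  "force": 20
}}

```text
clock: 14.15
position: [0.6311, -0.1566, 0.05]
ee_rot: [-0.403, 0.402, -0.581, 0.582]
contact_force: [0.2, 0.8, -1.4]
width: 0.0273
```

```bash
python3 tilt.py .61 -.2; python3 -c "
from h import *
s=manip.get_state();print(s['position'],s['contact_force'],s['width'])"
```

```text
scene 338 163 normal [-0.056 -0.05   0.997] pitch 3.8 z [0.053 0.066] t [-0.045  0.022]
side 281 156 normal [-0.031 -0.031  0.999] pitch 2.3 z [0.027 0.065] t [-0.052  0.017]
[ 0.6308641  -0.15659512  0.04990415] [-0.03318549  0.95074398 -1.2224569 ] 0.026970485632231662
```

Call:
{"api": "jog_arm", "payload": {
  "targets": [
    [0.0275,[0,0,0],0],
    [0.0275,[0,0,0],0]
  ]
}}

```text
clock: 14.5
position: [0.6305, -0.1565, 0.0494]
ee_rot: [-0.403, 0.402, -0.581, 0.582]
contact_force: [0.3, 0.9, -0.3]
width: 0.0276
```

```bash
python3 tilt.py .61 -.2
```

```text
scene 326 175 normal [-0.034 -0.236  0.971] pitch 13.5 z [0.037 0.057] t [-0.046  0.019]
side 258 155 normal [-0.067 -0.224  0.972] pitch 13.5 z [0.037 0.058] t [-0.05   0.015]
```

Call:
{"api": "jog_arm", "payload": {
  "targets": [
    [0.028,[0,0,0],0],
    [0.028,[0,0,0],0]
  ]
}}

```text
clock: 14.85
position: [0.6304, -0.1566, 0.0491]
ee_rot: [-0.402, 0.402, -0.581, 0.582]
contact_force: [-0.3, 0.0, -1.0]
width: 0.0277
```

```bash
python3 tilt.py .61 -.2; python3 -c "
from h import *
s=manip.get_state();print(s['position'],s['contact_force'],s['width'])"
```

```text
scene 327 150 normal [-0.022  0.004  1.   ] pitch 0.3 z [0.033 0.045] t [-0.036  0.031]
side 276 139 normal [ 0.012 -0.029  1.   ] pitch 1.3 z [0.018 0.045] t [-0.044  0.026]
[ 0.63038029 -0.15652201  0.04907005] [0.21298563 0.08015879 0.26642378] 0.028160258423922193
```

Call:
{"api": "jog_arm", "payload": {
  "targets": [
    [0.045,[0,0,0.005],0],
    [0.045,[0.0032,0.0084,0],0],
    [0.045,[0,0,-0.015],0],
    [0.045,[0,0,-0.0125],0],
    [0.02,[0,0,0],0],
    [0.02,[0,0,0],0],
    [0.02,[0,0,0],0],
    [0.02,[0,0,0],0]
  ],
  "force": 20
}}

```text
clock: 15.95
position: [0.6337, -0.1482, 0.0268]
ee_rot: [-0.403, 0.402, -0.581, 0.582]
contact_force: [0.7, 0.5, -1.0]
width: 0.0268
```

```bash
python3 tilt.py .61 -.2; python3 -c "
from h import *
s=manip.get_state();print(s['position'],s['contact_force'],s['width']);save('wrist','w10.png')"
```

```text
scene 328 159 normal [-0.032  0.005  0.999] pitch 0.4 z [0.034 0.047] t [-0.037  0.031]
side 269 144 normal [-0.042 -0.014  0.999] pitch 1.6 z [0.018 0.046] t [-0.044  0.027]
[ 0.63367253 -0.1481172   0.02678788] [ 0.43806817 -0.36290521 -1.222199  ] 0.026884360119000323
```

View pics/w10.png

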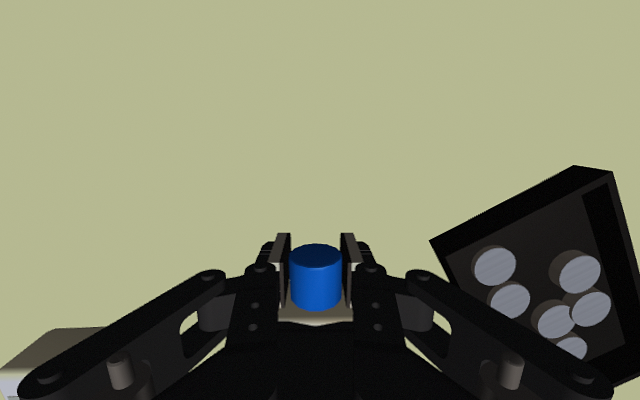

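Call:
{"api": "jog_arm", "payload": {
  "targets": [
    [0.0274,[0,0,0],0],
    [0.0274,[-0.0015,-0.004,0.012],0],
    [0.0274,[-0.0015,-0.004,0.012],0],
    [0.0274,[-0.0025,-0.0067,0.0105],0],
    [0.0274,[-0.0025,-0.0067,0.0105],0],
    [0.0274,[0,0,0],0],
    [0.02,[0,0,0],0],
    [0.02,[0,0,0],0]
  ]
}}

```text
clock: 17.1
position: [0.6252, -0.1692, 0.0709]
ee_rot: [0.402, -0.403, 0.582, -0.581]
contact_force: [-0.3, -0.6, -2.1]
width: 0.0273
```

```bash
python3 tilt.py .61 -.2; python3 -c "
from h import *
s=manip.get_state();print(s['position'],s['contact_force'],s['width'])
im,d=save('side','s11.png'); cv2.imwrite('pics/s11c.png',cv2.resize(im[150:330,280:480,::-1],None,fx=3,fy=3))"
```

```text
scene 326 170 normal [-0.085 -0.249  0.965] pitch 15.2 z [0.058 0.081] t [-0.06   0.004]
side 273 175 normal [-0.104 -0.273  0.956] pitch 17.0 z [0.058 0.081] t [-0.063 -0.   ]
[ 0.6253236  -0.16916084  0.07096136] [-0.29500029  0.17993922 -0.18265785] 0.02687505618774564
```

View pics/s11c.png

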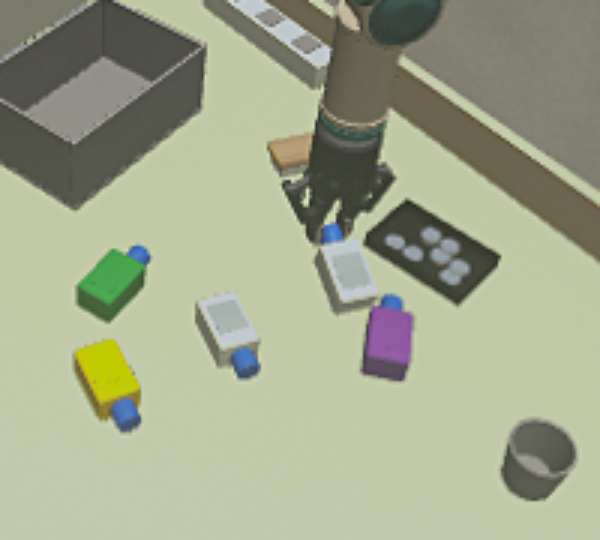

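Call:
{"api": "jog_arm", "payload": {
  "targets": [
    [0.0275,[0.002,0.0055,0],0],
    [0.0275,[0.002,0.0055,0],0],
    [0.02,[0,0,0],0],
    [0.02,[0,0,0],0]
  ]
}}

```text
clock: 17.75
position: [0.6296, -0.1583, 0.0715]
ee_rot: [-0.402, 0.403, -0.581, 0.581]
contact_force: [-1.0, 0.6, -1.6]
width: 0.0269
```

```bash
python3 tilt.py .61 -.2
```

```text
scene 310 166 normal [-0.183 -0.426  0.886] pitch 27.6 z [0.037 0.075] t [-0.044  0.017]
side 284 165 normal [-0.232 -0.442  0.867] pitch 29.7 z [0.039 0.074] t [-0.047  0.012]
```

Call:
{"api": "jog_arm", "payload": {
  "targets": [
    [0.0275,[-0.0017,-0.0045,0.009],0],
    [0.0275,[-0.0017,-0.0045,0.009],0],
    [0.0275,[0,0,0],0],
    [0.02,[0,0,0],0],
    [0.02,[0,0,0],0]
  ]
}}

```text
clock: 18.48
position: [0.6259, -0.1673, 0.0893]
ee_rot: [0.402, -0.402, 0.582, -0.581]
contact_force: [-0.3, 0.1, -1.2]
width: 0.0271
```

```bash
python3 tilt.py .61 -.2;python3 -c "
from h import *
s=manip.get_state();print(s['position'],s['contact_force'],s['width'])
im,d=save('side','s12.png'); cv2.imwrite('pics/s12c.png',cv2.resize(im[150:330,280:480,::-1],None,fx=3,fy=3))"
```

```text
scene 317 181 normal [-0.181 -0.432  0.884] pitch 27.9 z [0.056 0.092] t [-0.053  0.007]
side 292 165 normal [-0.176 -0.49   0.854] pitch 31.4 z [0.056 0.093] t [-0.055  0.003]
[ 0.62596854 -0.16727498  0.08918463] [-0.49593747  0.30905677 -1.47226449] 0.02709040421581821
```

View pics/s12c.png

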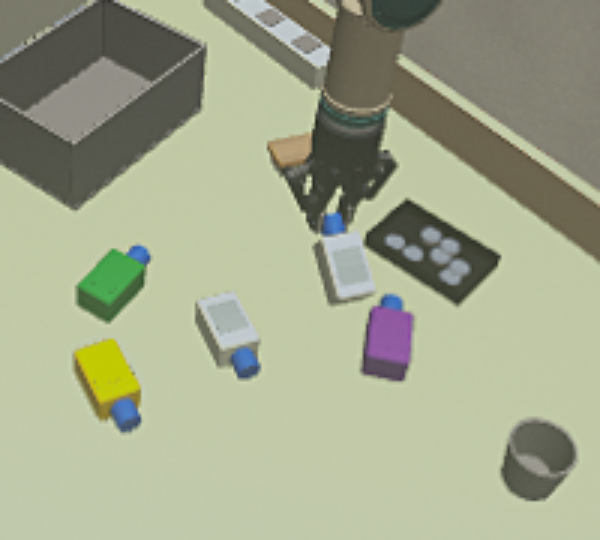

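Call:
{"api": "jog_arm", "payload": {
  "targets": [
    [0.0276,[0,0,0],0],
    [0.0276,[0,0,0],0],
    [0.02,[0,0,0],0],
    [0.02,[0,0,0],0]
  ]
}}

```text
clock: 19.12
position: [0.6262, -0.1675, 0.0895]
ee_rot: [-0.402, 0.402, -0.581, 0.581]
contact_force: [0.4, 0.1, -1.6]
width: 0.0271
```

```bash
python3 tilt.py .61 -.2
```

```text
scene 287 154 normal [-0.253 -0.667  0.7  ] pitch 45.5 z [0.028 0.083] t [-0.038  0.023]
side 295 173 normal [-0.284 -0.661  0.694] pitch 46.0 z [0.03  0.083] t [-0.042  0.008]
```

Call:
{"api": "jog_arm", "payload": {
  "targets": [
    [0.0275,[-0.004,-0.0107,0.0055],0],
    [0.0275,[-0.004,-0.0107,0.0055],0],
    [0.0275,[0,0,0],0],
    [0.0275,[0,0,0],0],
    [0.02,[0,0,0],0],
    [0.02,[0,0,0],0]
  ]
}}

```text
clock: 19.98
position: [0.6181, -0.1886, 0.1003]
ee_rot: [0.402, -0.403, 0.581, -0.581]
contact_force: [-0.1, 0.5, -1.1]
width: 0.0271
```

```bash
python3 tilt.py .61 -.2;python3 -c "
from h import *
s=manip.get_state();print(s['position'],s['contact_force'],s['width'])
im,d=save('side','s13.png'); cv2.imwrite('pics/s13c.png',cv2.resize(im[150:330,280:480,::-1],None,fx=3,fy=3))"
```

```text
scene 281 152 normal [-0.257 -0.719  0.646] pitch 49.8 z [0.036 0.093] t [-0.057  0.003]
side 302 165 normal [-0.319 -0.714  0.623] pitch 51.4 z [0.037 0.092] t [-0.06  -0.012]
[ 0.61815538 -0.18863619  0.10036767] [-0.35053081  0.41488017 -1.10428687] 0.02730993016099583
```

View pics/s13c.png

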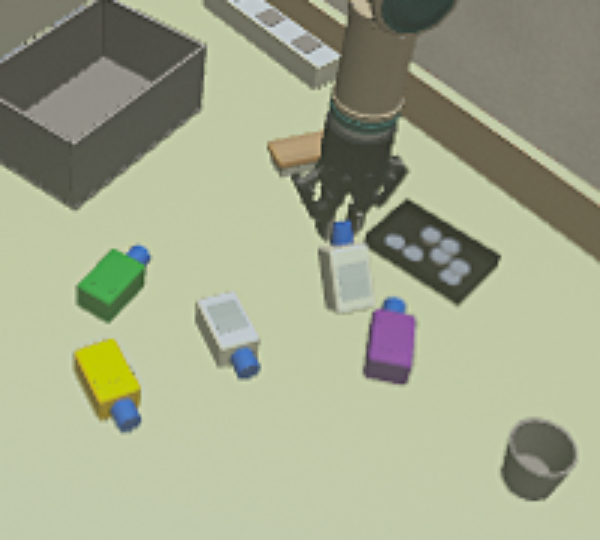

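Call:
{"api": "jog_arm", "payload": {
  "targets": [
    [0.02,[0.003,0.008,0.006],0],
    [0.02,[0.007,0.0187,0.004],0],
    [0.02,[0.007,0.0187,0],0],
    [0.02,[0,0,0],0]
  ]
}}

```text
clock: 20.62
position: [0.6358, -0.141, 0.1106]
ee_rot: [0.403, -0.403, 0.581, -0.581]
contact_force: [0.5, -0.2, -1.5]
width: 0.0271
```

```bash
python3 tilt.py .62 -.17;python3 -c "
import m; m.bottles()"
```

```text
scene 299 153 normal [-0.288 -0.719  0.633] pitch 50.7 z [0.046 0.102] t [-0.038  0.023]
side 288 160 normal [-0.279 -0.704  0.653] pitch 49.2 z [0.048 0.102] t [-0.043  0.005]
scene 0.97 [250. 291.] n 567 sat 142.0 hue 144.0 cap [ 0.638 -0.282  0.03 ] body [ 0.602 -0.314  0.032] topc [ 0.598 -0.313  0.04 ]
scene 0.67 [249. 243.] n 466 sat 15.0 hue 68.5 cap [ 0.451 -0.237  0.029] body [ 0.468 -0.19   0.033] topc [ 0.462 -0.186  0.04 ]
scene 0.66 [232. 214.] n 392 sat 187.0 hue 31.0 cap [ 0.304 -0.216  0.029] body [ 0.317 -0.169  0.033] topc [ 0.311 -0.167  0.04 ]
scene 0.63 [283. 269.] n 455 sat 37.0 hue 28.0 cap [ 0.636 -0.159  0.109] body [ 0.629 -0.185  0.071] topc [ 0.629 -0.185  0.075]
scene 0.49 [266. 211.] n 191 sat 161.0 hue 65.0 cap [nan nan nan] body [ 0.401 -0.076  0.031] topc [ 0.399 -0.076  0.049]
side 0.83 [357. 261.] n 413 sat 17.0 hue 78.0 cap [ 0.443 -0.238  0.032] body [ 0.45  -0.2    0.033] topc [ 0.455 -0.193  0.041]
side 0.78 [392. 227.] n 398 sat 22.5 hue 44.0 cap [ 0.628 -0.158  0.11 ] body [ 0.614 -0.188  0.074] topc [ 0.614 -0.189  0.074]
side 0.71 [317. 242.] n 393 sat 141.0 hue 61.0 cap [ 0.441 -0.045  0.032] body [ 0.385 -0.065  0.034] topc [ 0.388 -0.062  0.041]
side 0.69 [314. 280.] n 488 sat 241.0 hue 31.0 cap [ 0.296 -0.217  0.032] body [ 0.302 -0.177  0.033] topc [ 0.306 -0.169  0.04 ]
side 0.61 [407. 264.] n 373 sat 109.0 hue 143.0 cap [ 0.635 -0.28   0.033] body [ 0.588 -0.319  0.036] topc [ 0.593 -0.316  0.04 ]
```

Call:
{"api": "jog_arm", "payload": {
  "targets": [
    [0.0276,[0,0,0],0],
    [0.0276,[0,0,0],0],
    [0.02,[0,0,0],0],
    [0.02,[0,0,0],0]
  ]
}}

```text
clock: 21.42
position: [0.6351, -0.1435, 0.1105]
ee_rot: [-0.402, 0.402, -0.581, 0.581]
contact_force: [0.6, 0.9, -1.2]
width: 0.0269
```

```bash
python3 tilt.py .62 -.17;python3 -c "
from h import *
s=manip.get_state();print(s['position'],s['contact_force'],s['width'])
im,d=save('side','s14.png'); cv2.imwrite('pics/s14c.png',cv2.resize(im[150:330,280:480,::-1],None,fx=3,fy=3))"
```

```text
scene 286 160 normal [-0.286 -0.707  0.647] pitch 49.7 z [0.045 0.104] t [-0.04   0.017]
side 290 159 normal [-0.318 -0.722  0.615] pitch 52.0 z [0.047 0.102] t [-0.044  0.005]
[ 0.63514623 -0.14344555  0.11053354] [-0.16886146  0.04330508 -1.23700233] 0.026879271437862964
```

View pics/s14c.png

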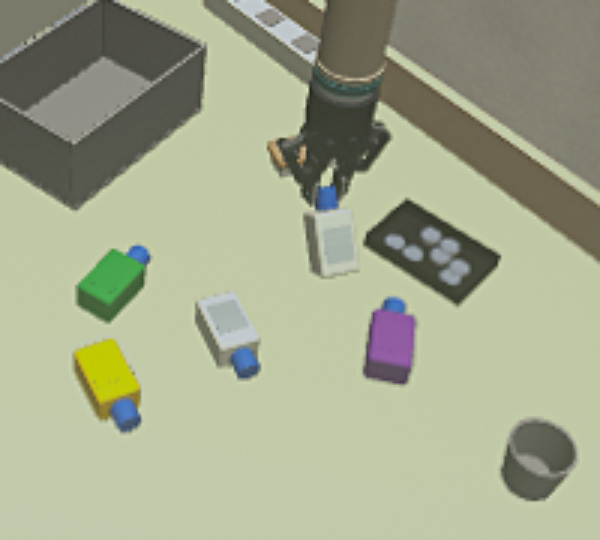

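Call:
{"api": "jog_arm", "payload": {
  "targets": [
    [0.02,[0,0,-0.008],0],
    [0.0277,[0,0,0],0],
    [0.0277,[-0.001,-0.003,0.001],0],
    [0.02,[0,0,0],0],
    [0.02,[0,0,0],0]
  ]
}}

```text
clock: 22.2
position: [0.6343, -0.1466, 0.1037]
ee_rot: [-0.402, 0.402, -0.581, 0.582]
contact_force: [-0.6, 0.3, -1.1]
width: 0.0271
```

```bash
python3 tilt.py .62 -.17
```

```text
scene 280 150 normal [-0.261 -0.745  0.614] pitch 52.1 z [0.039 0.095] t [-0.042  0.016]
side 291 154 normal [-0.254 -0.741  0.622] pitch 51.5 z [0.038 0.095] t [-0.046  0.003]
```

Call:
{"api": "jog_arm", "payload": {
  "targets": [
    [0.0278,[0,0,-0.002],0],
    [0.0278,[-0.002,-0.006,0.002],0],
    [0.0278,[-0.003,-0.008,0.003],0],
    [0.02,[0,0,0],0],
    [0.02,[0,0,0],0]
  ]
}}

```text
clock: 22.92
position: [0.6291, -0.1606, 0.1066]
ee_rot: [-0.402, 0.402, -0.582, 0.582]
contact_force: [-0.1, -0.2, -1.6]
width: 0.027
```

```bash
python3 tilt.py .62 -.17
```

```text
scene 112 43 normal [0.134 0.292 0.947] pitch -18.7 z [0.042 0.09 ] t [-0.022  0.019]
side 265 150 normal [-0.323 -0.907  0.271] pitch 74.3 z [0.019 0.088] t [-0.034  0.001]
```

Call:
{"api": "jog_arm", "payload": {
  "targets": [
    [0.0278,[0,0,-0.006],0],
    [0.0278,[-0.003,-0.008,-0.001],0],
    [0.0278,[-0.003,-0.008,-0.001],0],
    [0.02,[0,0,0],0],
    [0.02,[0,0,0],0]
  ]
}}

```text
clock: 23.65
position: [0.6233, -0.1769, 0.0987]
ee_rot: [-0.402, 0.402, -0.581, 0.582]
contact_force: [0.7, -0.4, 2.8]
width: 0.0272
```

```bash
python3 tilt.py .62 -.17;python3 -c "
from h import *
s=manip.get_state();print(s['position'],s['contact_force'],s['width'])
im,d=save('side','s15.png'); cv2.imwrite('pics/s15c.png',cv2.resize(im[150:330,280:480,::-1],None,fx=3,fy=3))
im,d=save('scene','c15.png'); cv2.imwrite('pics/c15c.png',cv2.resize(im[170:350,200:400,::-1],None,fx=3,fy=3))"
```

```text
scene 91 64 normal [ 0.677 -0.271  0.685] pitch 1.1 z [0.477 0.485] t [-0.038  0.027]
side 221 123 normal [-0.365 -0.929  0.063] pitch 86.4 z [0.013 0.082] t [-0.037 -0.012]
[ 0.62335353 -0.17669336  0.09871559] [-0.23960039 -0.89306824  2.38895129] 0.02713609975731378
```

View pics/s15c.png

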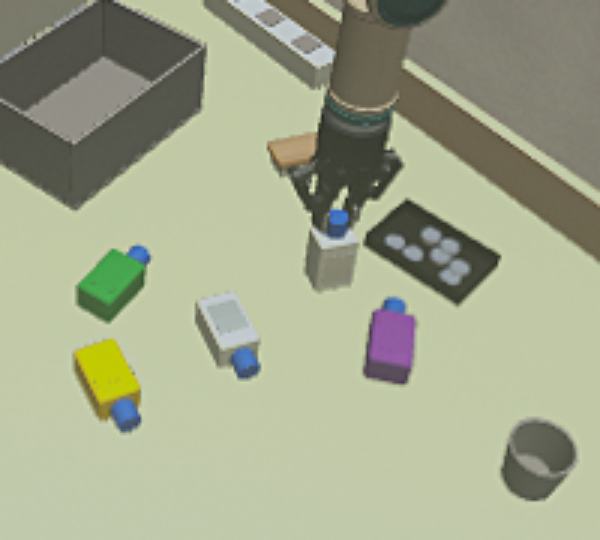

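View pics/c15c.png

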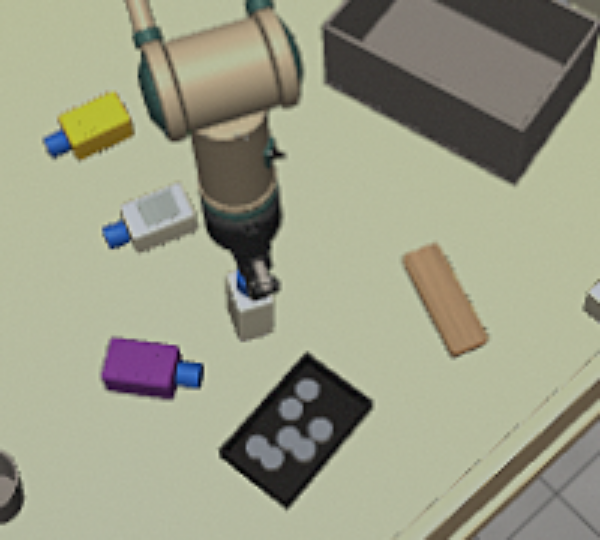

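Call:
{"api": "jog_arm", "payload": {
  "targets": [
    [0.028,[0,0,0],0],
    [0.029,[0,0,0],0],
    [0.032,[0,0,0],0],
    [0.04,[0,0,0],0],
    [0.045,[0,0,0],0],
    [0.045,[0,0,0],0]
  ]
}}

```text
clock: 24.6
position: [0.6231, -0.1764, 0.0985]
ee_rot: [0.402, -0.402, 0.581, -0.581]
contact_force: [0.2, 0.6, 0.4]
width: 0.0451
```

```bash
python3 tilt.py .62 -.17;python3 -c "
from h import *
s=manip.get_state();print(s['position'],s['contact_force'],s['width'])
save('wrist','w16.png')
im,d=save('side','s16.png'); cv2.imwrite('pics/s16c.png',cv2.resize(im[150:330,280:480,::-1],None,fx=3,fy=3))"
```

```text
scene 85 61 normal [ 0.581 -0.228  0.781] pitch 0.6 z [0.478 0.485] t [-0.038  0.028]
side 141 69 normal [0.285 0.958 0.019] pitch -88.9 z [0.02  0.081] t [-0.037 -0.008]
[ 0.62312788 -0.17645255  0.09854684] [0.16919807 0.29944749 0.15434731] 0.045036186015020185
```

View pics/s16c.png

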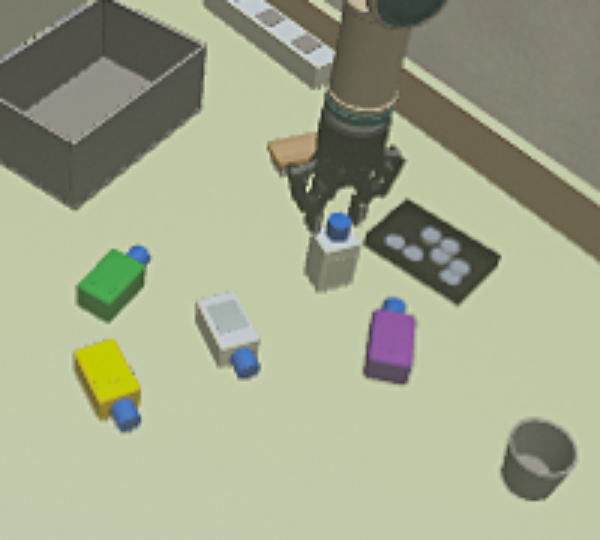

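View pics/w16.png

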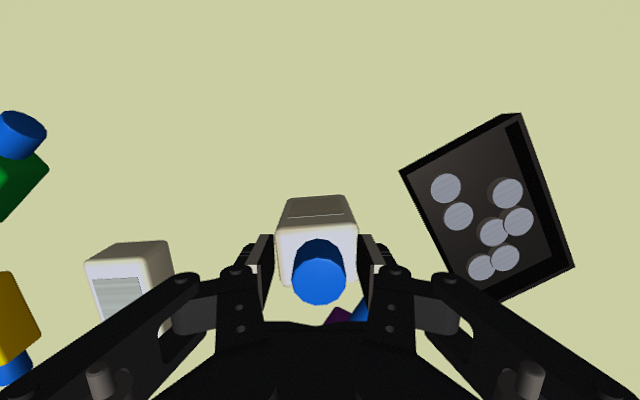

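```bash
cat > capw.py <<'E'
from h import *
def capw(zmin=.095,zmax=.11):
    s=manip.get_state();cm=camera_model('wrist');im,d=get_image('wrist');C=cloud(cm,d);hsv=cv2.cvtColor(im,cv2.COLOR_RGB2HSV)
    m=(d>0)&(hsv[...,0]>95)&(hsv[...,0]<130)&(hsv[...,1]>110)&(C[...,2]>zmin)&(C[...,2]<zmax)
    P=C[m]
    if len(P)<10: print('none');return
    (c,r)=cv2.minEnclosingCircle((P[:,:2]*1000).astype(np.float32))
    print('pos',np.round(s['position'],4),'cap',len(P),np.round(P.mean(0),4),'circ',np.round(c,1),round(r,1),'z',np.round(np.percentile(P[:,2],[5,50,95]),4))
if __name__=='__main__':
    import sys; capw(*[float(x) for x in sys.argv[1:]])
E
python3 capw.py
```

```text
pos [ 0.6231 -0.1765  0.0985] cap 2311 [ 0.6236 -0.1832  0.1016] circ [ 626.9 -170.1] 35.8 z [0.0977 0.1019 0.1029]
```

Call:
{"api": "jog_arm", "payload": {
  "targets": [
    [0.045,[0,-0.0065,-0.001],0],
    [0.045,[0,0,0],0],
    [0.02,[0,0,0],0],
    [0.02,[0,0,0],0],
    [0.02,[0,0,0],0],
    [0.02,[0,0,0.015],0],
    [0.02,[0,0,0.03],0],
    [0.02,[0,0,0],0]
  ],
  "force": 45
}}

```text
clock: 25.85
position: [0.6252, -0.1836, 0.1457]
ee_rot: [-0.404, 0.401, -0.579, 0.583]
contact_force: [-0.2, -0.6, -0.4]
width: 0.0263
```

```bash
python3 tilt.py .62 -.17;python3 -c "
from h import *
s=manip.get_state();print(s['position'],s['contact_force'],s['width'])
im,d=save('side','s17.png'); cv2.imwrite('pics/s17c.png',cv2.resize(im[150:330,280:480,::-1],None,fx=3,fy=3))"
```

```text
scene 104 77 normal [ 0.079 -0.059  0.995] pitch 1.6 z [0.525 0.532] t [-0.043  0.02 ]
side 158 88 normal [-0.269 -0.963  0.027] pitch 88.5 z [0.055 0.127] t [-0.037 -0.013]
[ 0.62304869 -0.18285856  0.14260501] [-0.47209885  0.29703081 -1.15754908] 0.02614774032219236
```

View pics/s17c.png

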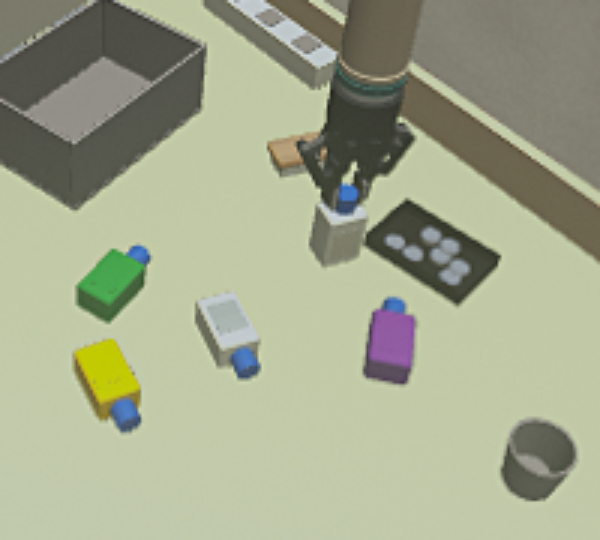

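Call:
{"api": "jog_arm", "payload": {
  "targets": [
    [0.02,[0,0.0,0.04],0],
    [0.02,[0,0,0.04],0.1],
    [0.02,[0,0.03,0.03],0.127],
    [0.02,[-0.002,0.045,0],0.127],
    [0.02,[-0.002,0.045,0],0.127],
    [0.02,[-0.002,0.045,0],0.126],
    [0.02,[-0.002,0.045,0],0],
    [0.02,[-0.002,0.045,0],0],
    [0.02,[-0.002,0.045,0],0],
    [0.02,[0,0,0],0]
  ],
  "force": 60
}}

```text
clock: 27.25
position: [0.61, 0.1203, 0.2509]
ee_rot: [-0.558, 0.559, -0.434, 0.432]
contact_force: [-0.4, -0.1, -0.9]
width: 0.0261
```

```bash
python3 -c "
from h import *
s=manip.get_state();print(s['position'],s['contact_force'],s['width'])
im,d=save('side','s18.png'); cv2.imwrite('pics/s18c.png',cv2.resize(im[80:260,230:430,::-1],None,fx=3,fy=3))"
```

```text
[0.61000567 0.12026247 0.25090498] [-0.35665945 -0.09264834 -0.85987203] 0.026121186475633985
```

View pics/s18c.png

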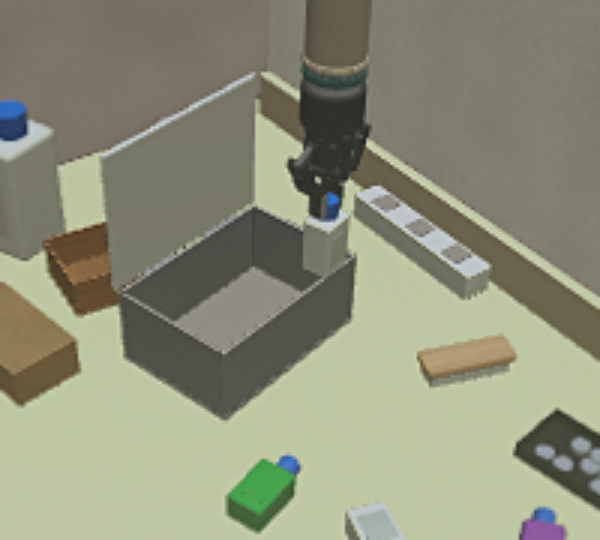

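Call:
{"api": "jog_arm", "payload": {
  "targets": [
    [0.02,[-0.001,0.035,0],0],
    [0.02,[-0.002,0.0355,0],0],
    [0.02,[0,0,0],0],
    [0.02,[0,0,-0.04],0],
    [0.02,[0,0,-0.04],0],
    [0.02,[0,0,-0.04],0],
    [0.02,[0,0,-0.02],0],
    [0.02,[0,0,0],0]
  ]
}}

```text
clock: 28.3
position: [0.6068, 0.1854, 0.1101]
ee_rot: [-0.556, 0.559, -0.436, 0.434]
contact_force: [0.6, 0.8, -0.9]
width: 0.0261
```

Call:
{"api": "jog_arm", "payload": {
  "targets": [
    [0.02,[0,0,-0.003],0],
    [0.02,[0,0,-0.003],0],
    [0.02,[0,0,0],0]
  ]
}}

```text
clock: 28.68
position: [0.6084, 0.1875, 0.1071]
ee_rot: [0.558, -0.558, 0.434, -0.435]
contact_force: [-0.3, -0.4, -0.9]
width: 0.026
```

Call:
{"api": "jog_arm", "payload": {
  "targets": [
    [0.02,[0,0,-0.002],0],
    [0.02,[0,0,0],0],
    [0.02,[0,0,-0.002],0],
    [0.02,[0,0,0],0]
  ]
}}

```text
clock: 29.18
position: [0.6083, 0.1876, 0.1037]
ee_rot: [0.558, -0.558, 0.434, -0.435]
contact_force: [-2.0, -0.4, 5.2]
width: 0.0258
```

```bash
python3 -c "
from h import *
s=manip.get_state();print(s['position'],s['contact_force'],s['width'])
im,d=save('scene','c19.png'); cv2.imwrite('pics/c19c.png',cv2.resize(im[80:260,270:470,::-1],None,fx=3,fy=3))"
```

```text
[0.60829836 0.1876397  0.10366092] [-1.96644027 -0.35682062  5.15612825] 0.02576570812120221
```

View pics/c19c.png

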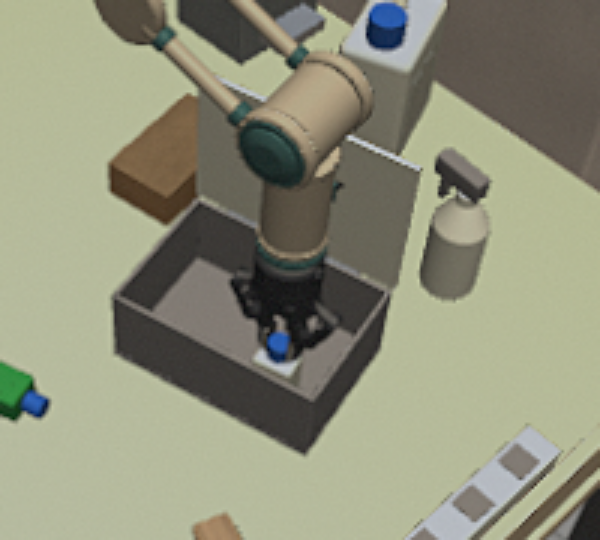

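Call:
{"api": "jog_arm", "payload": {
  "targets": [
    [0.03,[0,0,0],0],
    [0.045,[0,0,0],0],
    [0.045,[0,0,0],0],
    [0.045,[0,0,0.03],0],
    [0.045,[0,0,0.06],0],
    [0.045,[0,0,0.06],0],
    [0.045,[0,0,0],0]
  ],
  "force": 20
}}

```text
clock: 30.1
position: [0.6111, 0.1881, 0.2587]
ee_rot: [0.561, -0.554, 0.432, -0.437]
contact_force: [0.4, -0.5, -0.5]
width: 0.0449
```

Call:
{"api": "jog_arm", "payload": {
  "targets": [
    [0.055,[-0.005,-0.05,0],0],
    [0.055,[-0.015,-0.055,0],-0.1],
    [0.055,[-0.02,-0.05,0],-0.1],
    [0.055,[-0.02,-0.05,0],-0.1],
    [0.055,[-0.03,-0.05,0],-0.1],
    [0.055,[-0.03,-0.05,0],-0.1],
    [0.055,[-0.025,-0.05,0],0],
    [0.055,[-0.023,-0.05,-0.01],0],
    [0.055,[0,-0.05,-0.02],0],
    [0.055,[0,0,0],0]
  ]
}}

```text
clock: 31.35
position: [0.4387, -0.2699, 0.2199]
ee_rot: [0.431, -0.432, 0.561, -0.559]
contact_force: [0.4, 0.1, -0.5]
width: 0.0552
```

```bash
python3 bw.py .457 -.2 w20.png; python3 -c "
from chest import *
lidfit()
import m; m.bottles()
im,d=save('scene','c20.png'); cv2.imwrite('pics/c20c.png',cv2.resize(im[80:260,270:470,::-1],None,fx=3,fy=3))"
```

```text
pos [ 0.4387 -0.2699  0.2199] n 3415 rect ((456.898681640625, -198.18133544921875), (100.6627197265625, 49.308685302734375), 73.56124114990234) medz 0.040100441142225496
cap 502 [ 0.4461 -0.2344  0.0313] top [ 0.4466 -0.2351  0.0338]
centre [ 0.45689868 -0.19818134] axis deg -105.6321070442893 len 0.038288063907487575
scene 2834 2623 n [-0.243  0.97   0.008] angle 1.563 yaw of n 104.0 c [0.525 0.298 0.225] lo [0.391 0.262 0.12 ] hi [0.651 0.33  0.322]
side 1597 1539 n [-0.243  0.97   0.006] angle 1.565 yaw of n 104.1 c [0.483 0.287 0.213] lo [0.385 0.26  0.12 ] hi [0.646 0.332 0.322]
scene 0.93 [252. 242.] n 489 sat 15.0 hue 68.0 cap [ 0.451 -0.237  0.029] body [ 0.465 -0.19   0.032] topc [ 0.463 -0.187  0.04 ]
scene 0.7 [364. 202.] n 204 sat 26.0 hue 40.0 cap [0.612 0.181 0.104] body [0.62  0.183 0.073] topc [0.622 0.177 0.081]
scene 0.66 [251. 290.] n 519 sat 143.0 hue 144.0 cap [ 0.638 -0.282  0.03 ] body [ 0.603 -0.314  0.034] topc [ 0.598 -0.313  0.04 ]
scene 0.64 [234. 212.] n 300 sat 187.0 hue 31.0 cap [nan nan nan] body [ 0.32  -0.164  0.033] topc [ 0.314 -0.163  0.04 ]
scene 0.58 [326. 136.] n 833 sat 110.0 hue 16.0 cap [nan nan nan] body [0.275 0.309 0.048] topc [0.27  0.317 0.056]
side 0.9 [314. 278.] n 456 sat 244.0 hue 31.0 cap [ 0.296 -0.217  0.031] body [ 0.302 -0.179  0.035] topc [ 0.306 -0.17   0.04 ]
side 0.88 [409. 263.] n 348 sat 110.0 hue 143.0 cap [ 0.636 -0.28   0.033] body [ 0.589 -0.318  0.037] topc [ 0.592 -0.316  0.041]
side 0.73 [318. 242.] n 347 sat 144.0 hue 62.0 cap [ 0.439 -0.047  0.032] body [ 0.382 -0.068  0.035] topc [ 0.387 -0.064  0.041]
side 0.56 [358. 257.] n 459 sat 19.0 hue 76.0 cap [ 0.443 -0.238  0.032] body [ 0.452 -0.199  0.032] topc [ 0.457 -0.191  0.041]
side 0.49 [457. 302.] n 526 sat 35.0 hue 35.0 cap [nan nan nan] body [ 0.606 -0.512  0.037] topc [ 0.605 -0.512  0.052]
```

View pics/c20c.png

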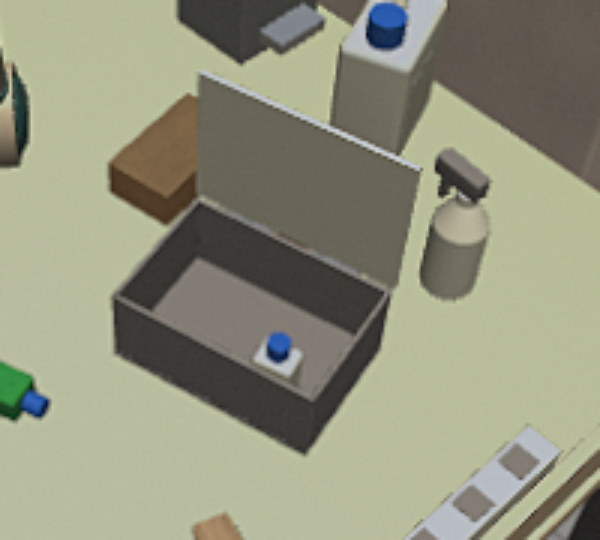

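View pics/w20.png

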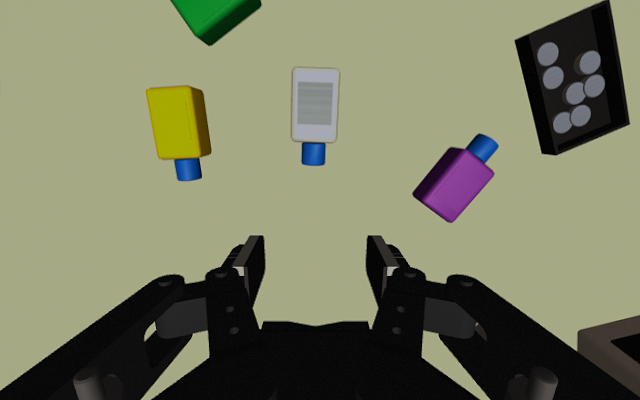

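Call:
{"api": "jog_arm", "payload": {
  "targets": [
    [0.055,[0.006,0.0284,-0.04],-0.028],
    [0.055,[0,0,-0.05],0],
    [0.055,[0,0,-0.05],0],
    [0.055,[0,0,-0.02],0],
    [0.055,[0,0,0],0],
    [0.055,[0,0,0],0]
  ]
}}

```text
clock: 32.6
position: [0.447, -0.2395, 0.0635]
ee_rot: [-0.425, 0.425, -0.564, 0.566]
contact_force: [0.8, -0.3, 0.4]
width: 0.0549
```

```bash
python3 -c "
from h import *
s=manip.get_state();print(s['position'],s['contact_force'],s['width']); save('wrist','w21.png')"; python3 capw.py .024 .05
```

```text
[ 0.4470345  -0.2395065   0.06352979] [ 0.77470267 -0.25162444  0.38055235] 0.054865960168387594
pos [ 0.4472 -0.2397  0.0638] cap 4460 [ 0.4674 -0.2431  0.0312] circ [ 467. -252.] 182.4 z [0.0256 0.032  0.0343]
```

View pics/w21.png

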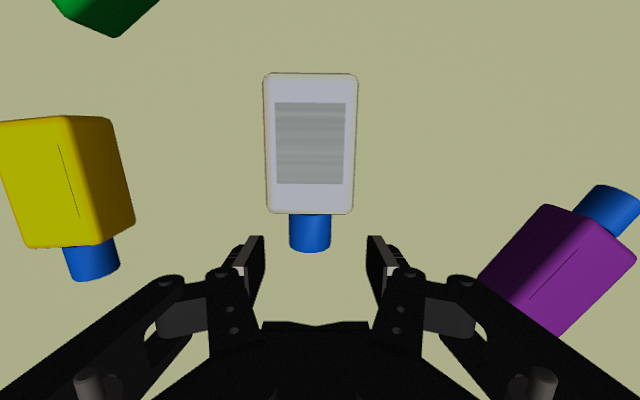

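Call:
{"api": "jog_arm", "payload": {
  "targets": [
    [0.055,[-0.003,-0.001,-0.015],0],
    [0.055,[0,0,-0.015],0],
    [0.05,[0,0,-0.0065],0],
    [0.04,[0,0,0],0],
    [0.02,[0,0,0],0],
    [0.02,[0,0,0],0],
    [0.02,[0,0,0],0],
    [0.02,[0,0,0],0]
  ],
  "force": 20
}}

```text
clock: 33.7
position: [0.4436, -0.2405, 0.0266]
ee_rot: [-0.425, 0.425, -0.564, 0.566]
contact_force: [0.4, 0.1, 5.8]
width: 0.0269
```

```bash
python3 -c "
from h import *
s=manip.get_state();print(s['position'],s['contact_force'],s['width']); save('wrist','w22.png')"; python3 tilt.py .458 -.2 -.2756 -.9613
```

```text
[ 0.4436165 -0.2405443  0.0266359] [0.377283   0.13368128 5.80675168] 0.02694641107189173
scene 291 139 normal [ 0.061 -0.023  0.998] pitch -0.3 z [0.032 0.047] t [-0.048  0.019]
side 53 35 normal [-0.094  0.132  0.987] pitch 5.8 z [0.03  0.045] t [-0.047 -0.017]
```

View pics/w22.png

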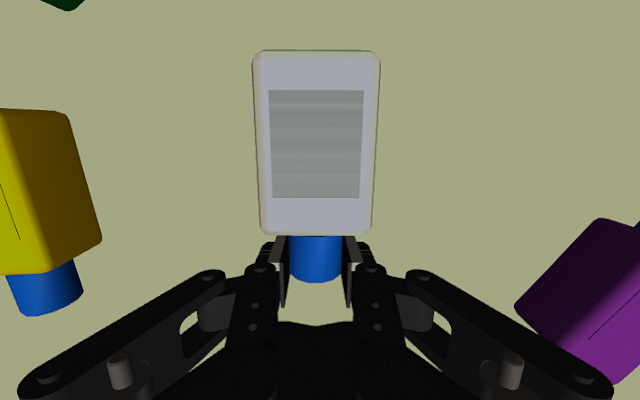

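Call:
{"api": "jog_arm", "payload": {
  "targets": [
    [0.0276,[0,0,0.002],0],
    [0.0276,[0.0012,0.004,0.011],0],
    [0.0276,[0.0012,0.004,0.011],0],
    [0.0276,[0,0,0],0],
    [0.0276,[0.002,0.0069,0.0105],0],
    [0.0276,[0.002,0.0069,0.0105],0],
    [0.0276,[0,0,0],0],
    [0.02,[0,0,0],0],
    [0.02,[0,0,0],0]
  ]
}}

```text
clock: 34.98
position: [0.45, -0.2187, 0.0712]
ee_rot: [-0.425, 0.425, -0.565, 0.566]
contact_force: [0.4, -0.7, 0.9]
width: 0.0274
```

```bash
python3 -c "
from h import *
s=manip.get_state();print(s['position'],s['contact_force'],s['width']); 
im,d=save('scene','c23.png'); cv2.imwrite('pics/c23c.png',cv2.resize(im[170:350,150:350,::-1],None,fx=3,fy=3))"; python3 tilt.py .458 -.2 -.2756 -.9613
```

```text
[ 0.4499602  -0.21872281  0.07115147] [ 0.3701972  -0.74249304  0.91164727] 0.027419488362613816
scene 269 139 normal [0.185 0.477 0.859] pitch 30.7 z [0.035 0.073] t [-0.065  0.001]
side 14 10 normal [-0.057 -0.714  0.697] pitch -45.2 z [0.064 0.119] t [-0.008  0.014]
```

View pics/c23c.png

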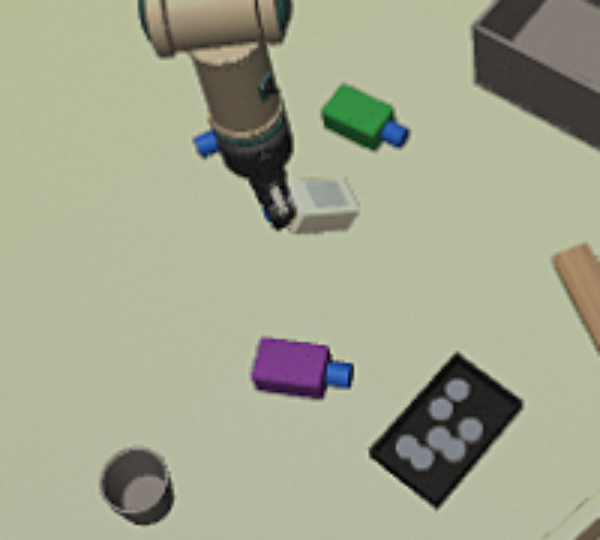

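Call:
{"api": "jog_arm", "payload": {
  "targets": [
    [0.0276,[0.0027,0.0093,0.0083],0],
    [0.0276,[0.0027,0.0093,0.0083],0],
    [0.0276,[0,0,0],0],
    [0.0277,[0.0032,0.011,0.0055],0],
    [0.0277,[0.0032,0.011,0.0055],0],
    [0.0277,[0,0,0],0],
    [0.02,[0,0,0],0],
    [0.02,[0,0,0],0]
  ]
}}

```text
clock: 36.12
position: [0.4615, -0.1778, 0.0988]
ee_rot: [-0.425, 0.425, -0.565, 0.565]
contact_force: [-0.4, -0.1, 2.3]
width: 0.027
```

```bash
python3 -c "
from h import *
s=manip.get_state();print(s['position'],s['contact_force'],s['width']); 
im,d=save('scene','c24.png'); cv2.imwrite('pics/c24c.png',cv2.resize(im[170:350,150:350,::-1],None,fx=3,fy=3))"; python3 tilt.py .458 -.2 -.2756 -.9613
```

```text
[ 0.46146725 -0.17782927  0.09877059] [-0.44981575 -0.13561018  2.34558482] 0.027030653532987226
scene 129 49 normal [0.274 0.828 0.488] pitch 60.8 z [0.026 0.19 ] t [-0.08  -0.019]
side 56 31 normal [-0.176 -0.425  0.888] pitch -27.2 z [0.065 0.09 ] t [-0.04  -0.013]
```

View pics/c24c.png

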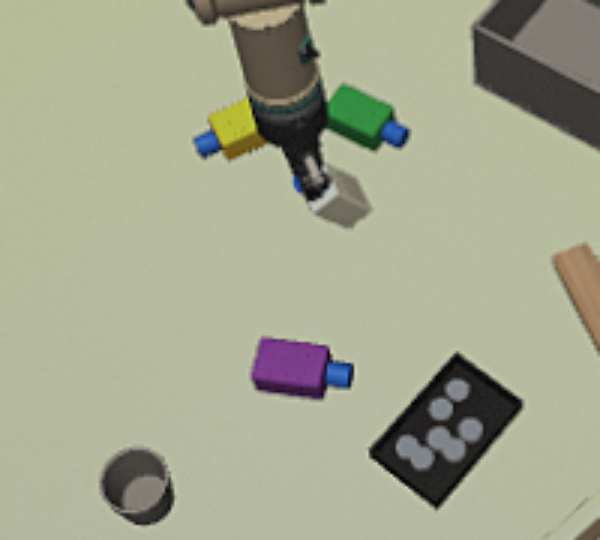

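Call:
{"api": "jog_arm", "payload": {
  "targets": [
    [0.0277,[0.0035,0.0121,0.0024],0],
    [0.0277,[0.0035,0.0121,0.0024],0],
    [0.0277,[0.0035,0.012,-0.001],0],
    [0.0277,[0.003,0.01,-0.002],0],
    [0.0277,[0,0,0],0],
    [0.02,[0,0,0],0],
    [0.02,[0,0,0],0]
  ]
}}

```text
clock: 37.15
position: [0.4751, -0.1309, 0.1009]
ee_rot: [-0.425, 0.425, -0.565, 0.565]
contact_force: [-0.6, 1.3, 5.7]
width: 0.027
```

```bash
python3 -c "
from h import *
s=manip.get_state();print(s['position'],s['contact_force'],s['width']); 
save('wrist','w25.png')
im,d=save('scene','c25.png'); cv2.imwrite('pics/c25c.png',cv2.resize(im[170:350,150:350,::-1],None,fx=3,fy=3))
im,d=save('side','s25.png'); cv2.imwrite('pics/s25c.png',cv2.resize(im[150:330,280:480,::-1],None,fx=3,fy=3))"; python3 tilt.py .47 -.14 -.2756 -.9613
```

```text
[ 0.47512463 -0.13088066  0.10091281] [-0.57022742  1.30097394  5.7426735 ] 0.027006126297206192
scene 84 59 normal [0.015 0.011 1.   ] pitch 0.8 z [0.479 0.486] t [-0.04   0.023]
side 62 34 normal [ 0.004 -0.081  0.997] pitch -4.4 z [0.071 0.096] t [-0.02   0.008]
```

View pics/c25c.png

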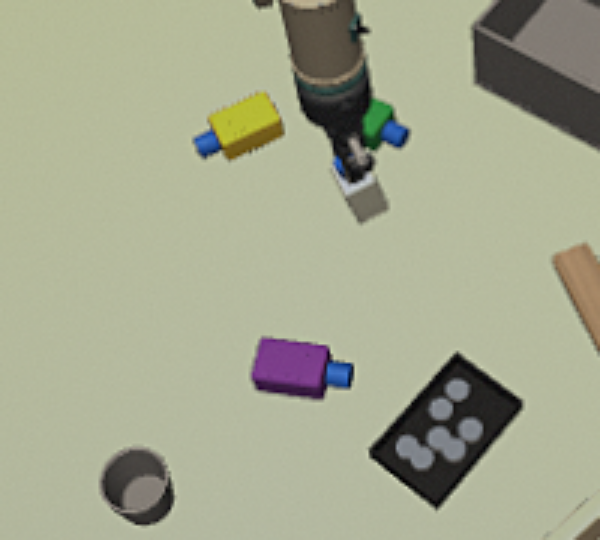

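View pics/s25c.png

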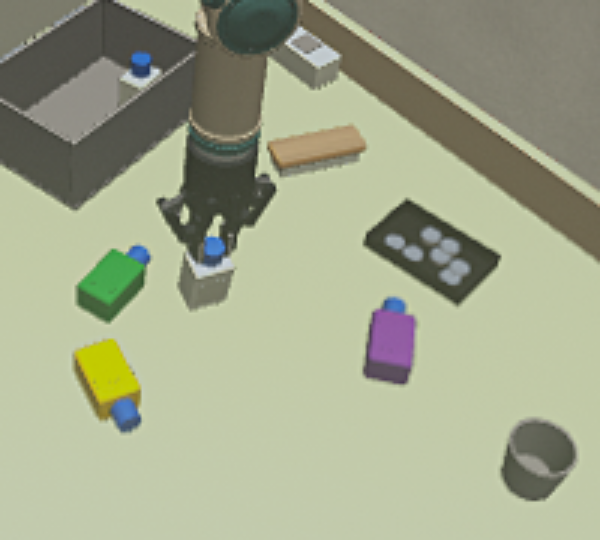

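View pics/w25.png

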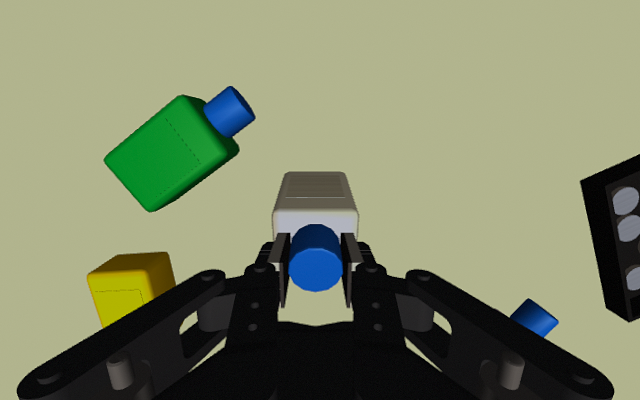

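Bottle A is nearly upright. I'll release it so it settles, then measure the cap.

Call:
{"api": "jog_arm", "payload": {
  "targets": [
    [0.028,[0,0,0],0],
    [0.029,[0,0,0],0],
    [0.032,[0,0,0],0],
    [0.04,[0,0,0],0],
    [0.045,[0,0,0],0],
    [0.045,[0,0,0],0]
  ]
}}

```text
clock: 38.15
position: [0.4748, -0.1315, 0.1004]
ee_rot: [-0.425, 0.425, -0.565, 0.565]
contact_force: [0.2, 0.1, -0.9]
width: 0.0453
```

```bash
python3 - <<'E'
from h import *
s=manip.get_state();cm=camera_model('wrist');im,d=save('wrist','w26.png');C=cloud(cm,d);hsv=cv2.cvtColor(im,cv2.COLOR_RGB2HSV)
p=s['position']
m=(d>0)&(hsv[...,0]>95)&(hsv[...,0]<130)&(hsv[...,1]>110)&(C[...,2]>.1)&(C[...,2]<.106)&(np.hypot(C[...,0]-p[0],C[...,1]-p[1])<.04)
P=C[m];print(p,s['contact_force'],len(P),P.mean(0),P.min(0),P.max(0))
E
```

```text
[ 0.4748372  -0.13147642  0.10039289] [ 0.16146773  0.13357614 -0.91429228] 2319 [ 0.47990736 -0.11711932  0.10202806] [ 0.44400656 -0.13477137  0.10000191] [ 0.51255292 -0.10402817  0.1046976 ]
```

View pics/w26.png

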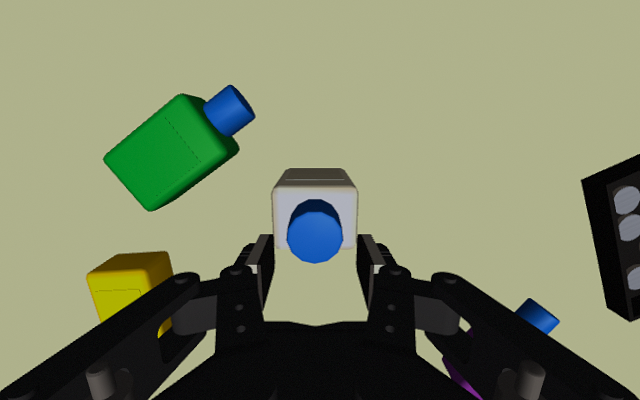

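Call:
{"api": "jog_arm", "payload": {
  "targets": [
    [0.045,[0.0035,0.012,-0.002],0],
    [0.045,[0,0,0],0],
    [0.02,[0,0,0],0],
    [0.02,[0,0,0],0],
    [0.02,[0,0,0],0],
    [0.02,[0,0,0.015],0],
    [0.02,[0,0,0.03],0],
    [0.02,[0,0,0],0]
  ],
  "force": 60
}}

```text
clock: 39.2
position: [0.4798, -0.1203, 0.1448]
ee_rot: [-0.426, 0.424, -0.564, 0.567]
contact_force: [0.1, -0.1, -1.8]
width: 0.0263
```

```bash
python3 -c "
from h import *
s=manip.get_state();print(s['position'],s['contact_force'],s['width'])
im,d=save('side','s27.png'); cv2.imwrite('pics/s27c.png',cv2.resize(im[150:330,280:480,::-1],None,fx=3,fy=3))"
```

```text
[ 0.47982971 -0.12026501  0.14483285] [ 0.14167146 -0.07208495 -1.84733533] 0.026280244122654894
```

View pics/s27c.png

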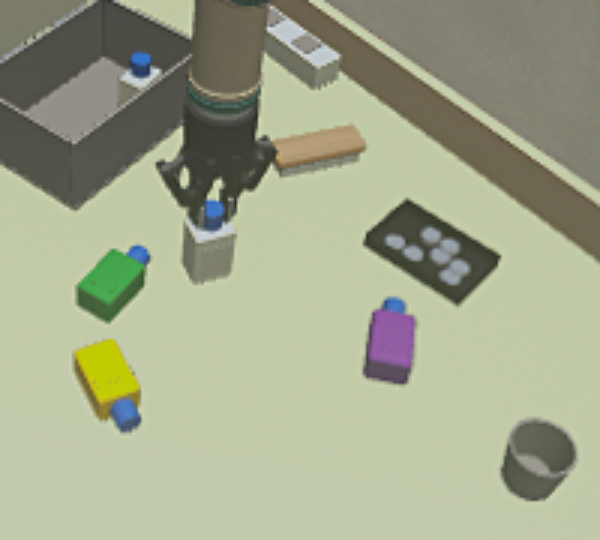

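Call:
{"api": "jog_arm", "payload": {
  "targets": [
    [0.02,[0,0,0.04],0],
    [0.02,[0,0,0.04],0.127],
    [0.02,[0,0.02,0.03],0.1],
    [0.02,[0.002,0.045,0],0.1],
    [0.02,[0.002,0.045,0],0.1],
    [0.02,[0.002,0.045,0],0.1],
    [0.02,[0.002,0.045,0],0],
    [0.02,[0.002,0.045,0],0],
    [0.02,[0.001,0.036,0],0],
    [0.02,[0,0,0],0]
  ]
}}

```text
clock: 40.5
position: [0.4885, 0.1636, 0.2514]
ee_rot: [-0.558, 0.559, -0.435, 0.433]
contact_force: [0.9, -0.2, -2.3]
width: 0.026
```

```bash
python3 -c "
from h import *
s=manip.get_state();print(s['position'],s['contact_force'],s['width'])
im,d=save('side','s28.png'); cv2.imwrite('pics/s28c.png',cv2.resize(im[80:260,230:430,::-1],None,fx=3,fy=3))"
```

```text
[0.48854022 0.16357615 0.25143781] [ 0.92622949 -0.15154648 -2.29618115] 0.026036643338695327
```

View pics/s28c.png

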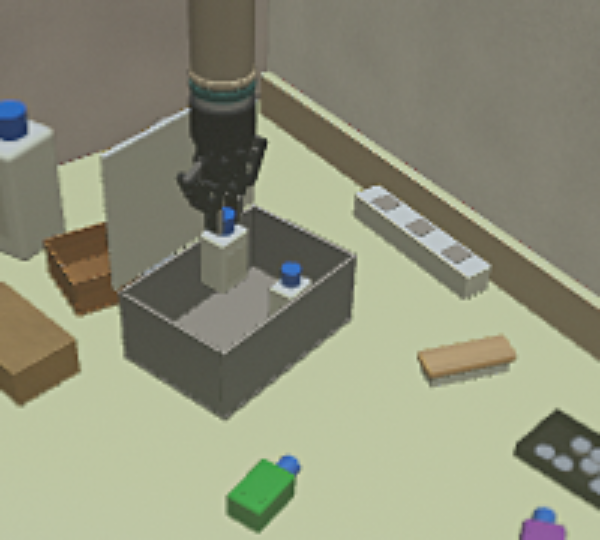

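Call:
{"api": "jog_arm", "payload": {
  "targets": [
    [0.02,[0,0,-0.04],0],
    [0.02,[0,0,-0.04],0],
    [0.02,[0,0,-0.04],0],
    [0.02,[0,0,-0.02],0],
    [0.02,[0,0,0],0],
    [0.02,[0,0,-0.002],0],
    [0.02,[0,0,0],0],
    [0.02,[0,0,-0.002],0],
    [0.02,[0,0,0],0]
  ]
}}

```text
clock: 41.68
position: [0.4894, 0.1616, 0.1097]
ee_rot: [0.558, -0.557, 0.435, -0.435]
contact_force: [-1.0, 0.6, -2.4]
width: 0.026
```

Call:
{"api": "jog_arm", "payload": {
  "targets": [
    [0.02,[0,0,-0.002],0],
    [0.02,[0,0,0],0],
    [0.02,[0,0,-0.002],0],
    [0.02,[0,0,0],0]
  ]
}}

```text
clock: 42.18
position: [0.4892, 0.1615, 0.1052]
ee_rot: [-0.557, 0.558, -0.435, 0.435]
contact_force: [0.7, -0.2, -2.6]
width: 0.0261
```

Call:
{"api": "jog_arm", "payload": {
  "targets": [
    [0.02,[0,0,-0.0015],0],
    [0.02,[0,0,0],0]
  ]
}}

```text
clock: 42.42
position: [0.4894, 0.1616, 0.1047]
ee_rot: [0.558, -0.557, 0.435, -0.435]
contact_force: [-1.4, 0.5, 4.3]
width: 0.0261
```

Contact at 4 N. Release and retreat upward.

Call:
{"api": "jog_arm", "payload": {
  "targets": [
    [0.03,[0,0,0],0],
    [0.045,[0,0,0],0],
    [0.045,[0,0,0],0],
    [0.045,[0,0,0.03],0],
    [0.045,[0,0,0.06],0],
    [0.02,[0.0,-0.02,0.06],0],
    [0.0,[0.01,-0.05,0.05],0],
    [0.0,[0.01,-0.06,0],0],
    [0.0,[0.01,-0.06,0],0],
    [0.0,[0,0,0],0]
  ],
  "force": 40
}}

```text
clock: 43.68
position: [0.5187, -0.026, 0.2967]
ee_rot: [-0.556, 0.557, -0.436, 0.437]
contact_force: [0.7, 1.4, 0.6]
width: -0.0001
```

```bash
python3 -c "
from chest import *
lidfit()
import m; m.bottles()
s=manip.get_state();print(s['position'],s['contact_force'],s['width'])
im,d=save('scene','c29.png')
im,d=save('side','s29.png');cv2.imwrite('pics/s29c.png',cv2.resize(im[80:260,230:430,::-1],None,fx=3,fy=3))"
```

```text
scene 2875 2685 n [-0.244  0.97   0.005] angle 1.566 yaw of n 104.1 c [0.527 0.298 0.226] lo [0.39  0.262 0.12 ] hi [0.654 0.332 0.321]
side 2055 1987 n [-0.243  0.97   0.007] angle 1.564 yaw of n 104.1 c [0.509 0.294 0.225] lo [0.385 0.259 0.121] hi [0.649 0.332 0.318]
scene 0.92 [230. 215.] n 420 sat 186.0 hue 31.0 cap [ 0.305 -0.216  0.028] body [ 0.317 -0.171  0.031] topc [ 0.313 -0.168  0.04 ]
scene 0.84 [248. 292.] n 553 sat 142.0 hue 144.0 cap [ 0.637 -0.282  0.029] body [ 0.599 -0.315  0.032] topc [ 0.598 -0.314  0.04 ]
scene 0.82 [273. 208.] n 375 sat 161.0 hue 65.0 cap [ 0.441 -0.045  0.028] body [ 0.398 -0.062  0.033] topc [ 0.394 -0.058  0.039]
scene 0.73 [335. 184.] n 242 sat 31.0 hue 26.0 cap [0.494 0.159 0.103] body [0.499 0.157 0.069] topc [0.503 0.154 0.074]
scene 0.47 [362. 201.] n 173 sat 21.0 hue 62.5 cap [0.613 0.181 0.103] body [0.622 0.18  0.077] topc [0.622 0.179 0.078]
side 0.96 [406. 264.] n 372 sat 108.0 hue 143.0 cap [ 0.635 -0.281  0.033] body [ 0.587 -0.32   0.035] topc [ 0.593 -0.316  0.041]
side 0.8 [318. 243.] n 420 sat 134.0 hue 61.0 cap [ 0.441 -0.046  0.032] body [ 0.384 -0.065  0.032] topc [ 0.388 -0.062  0.041]
side 0.69 [387. 198.] n 392 sat 85.0 hue 19.0 cap [nan nan nan] body [ 0.749 -0.03   0.028] topc [ 0.753 -0.026  0.038]
side 0.64 [316. 280.] n 413 sat 246.0 hue 31.0 cap [ 0.296 -0.216  0.032] body [ 0.301 -0.176  0.036] topc [ 0.305 -0.17   0.04 ]
side 0.54 [306. 188.] n 130 sat 34.5 hue 61.5 cap [0.488 0.154 0.104] body [0.482 0.152 0.08 ] topc [0.481 0.152 0.081]
side 0.43 [325. 175.] n 78 sat 35.0 hue 93.0 cap [0.605 0.175 0.102] body [0.596 0.177 0.082] topc [0.596 0.177 0.082]
[ 0.5179606  -0.0207783   0.29698833] [-0.5811203   0.14293475  0.04419201] -9.554665099878566e-05
```

View pics/c29.png

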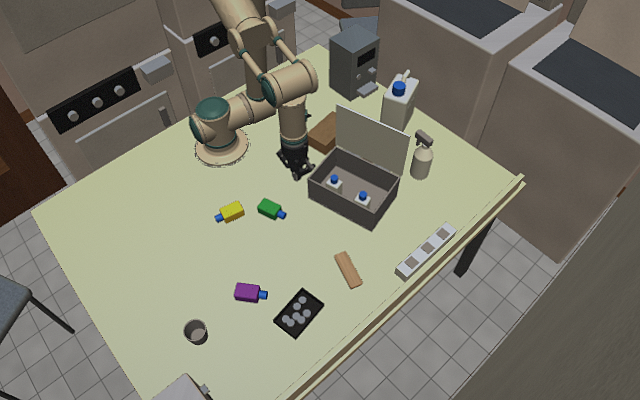

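View pics/s29c.png

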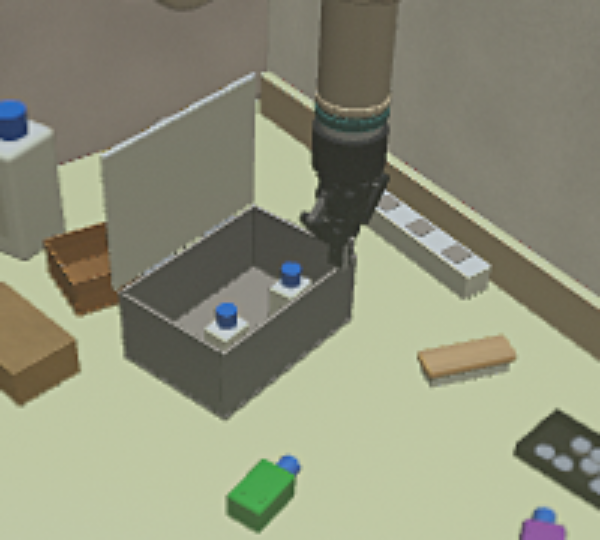

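Call:
{"api": "jog_arm", "payload": {
  "targets": [
    [0.0,[0,0,0.04],0],
    [0.0,[0,0,0.043],0],
    [0.0,[-0.002,0.054,0],0],
    [0.0,[-0.002,0.053,0],0],
    [0.0,[-0.002,0.053,0],0],
    [0.0,[-0.002,0.053,0],0],
    [0.0,[-0.002,0.053,0],0],
    [0.0,[-0.002,0.053,0],0],
    [0.0,[-0.002,0.055,0],0],
    [0.0,[0,0,0],0]
  ]
}}

```text
clock: 45.42
position: [0.5031, 0.356, 0.3789]
ee_rot: [-0.559, 0.559, -0.434, 0.433]
contact_force: [-1.2, -0.1, -0.1]
width: 0.0001
```

```bash
cat > st.py <<'E'
from h import *
s=manip.get_state();p=s['position'];u=np.array([-.245,.9695]);v=np.array([.9695,.245]);q=p[:2]-[.5188,.2953]
print(np.round(p,4),np.round(s['contact_force'],2),'s',round(q@u,4),'v',round(q@v,4),'z',round(p[2],4))
E
python3 st.py; python3 -c "
from h import *
save('side','s30.png');save('wrist','w30.png')"
```

```text
[0.5031 0.356  0.3789] [-1.18 -0.15 -0.11] s 0.0627 v -0.0003 z 0.3789
```

View pics/s30.png

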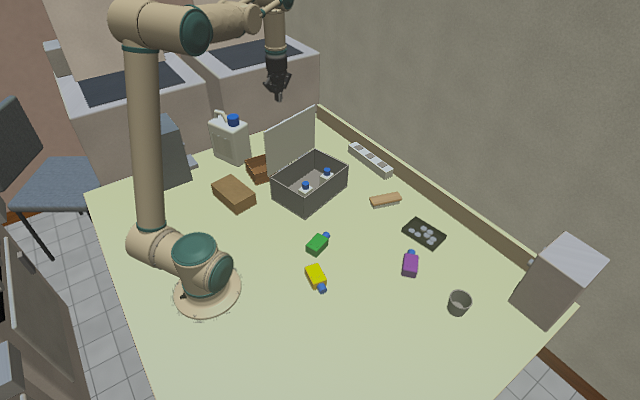

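View pics/w30.png

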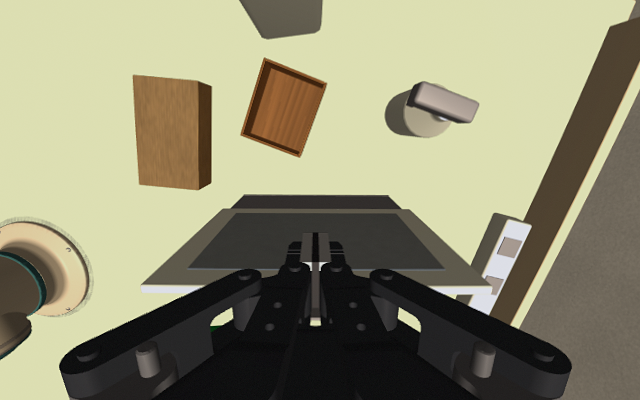

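Call:
{"api": "jog_arm", "payload": {
  "targets": [
    [0.0,[0,0,-0.03],0],
    [0.0,[0,0,-0.03],0],
    [0.0,[0,0,0],0],
    [0.0,[0.0049,-0.0194,0],0],
    [0.0,[0.0047,-0.0184,0],0],
    [0.0,[0.0043,-0.017,-0.001],0],
    [0.0,[0.0039,-0.0155,-0.001],0],
    [0.0,[0.0044,-0.0175,-0.0035],0],
    [0.0,[0.0044,-0.0175,-0.0055],0],
    [0.0,[0,0,0],0]
  ]
}}

```text
clock: 46.78
position: [0.5305, 0.2446, 0.3078]
ee_rot: [-0.556, 0.558, -0.436, 0.435]
contact_force: [0.6, -0.6, 0.2]
width: 0.0
```

```bash
python3 st.py; python3 chest.py|head -2
```

```text
[0.5305 0.2446 0.3078] [ 0.59 -0.56  0.2 ] s -0.052 v -0.0011 z 0.3078
scene 1140 1140 n [-0.22   0.894  0.391] angle 1.169 yaw of n 103.8 c [0.54  0.255 0.222] lo [0.406 0.191 0.121] hi [0.669 0.319 0.304]
side 1062 1062 n [-0.225  0.893  0.39 ] angle 1.17 yaw of n 104.2 c [0.514 0.25  0.221] lo [0.39  0.19  0.121] hi [0.657 0.319 0.306]
```

Call:
{"api": "jog_arm", "payload": {
  "targets": [
    [0.0,[0.002,-0.008,-0.0035],0],
    [0.0,[0.002,-0.008,-0.0035],0],
    [0.0,[0.002,-0.0083,-0.005],0],
    [0.0,[0.002,-0.0083,-0.005],0],
    [0.0,[0.002,-0.008,-0.006],0],
    [0.0,[0.002,-0.008,-0.006],0],
    [0.0,[0,0,0],0],
    [0.0,[0,0,0],0]
  ]
}}

```text
clock: 48.08
position: [0.5424, 0.1979, 0.2795]
ee_rot: [-0.557, 0.558, -0.435, 0.435]
contact_force: [0.1, -0.5, -0.2]
width: -0.0002
```

```bash
python3 st.py; python3 chest.py|head -2
```

```text
[0.5424 0.1979 0.2795] [ 0.12 -0.46 -0.18] s -0.1002 v -0.001 z 0.2795
scene 116 116 n [-0.181  0.732  0.657] angle 0.854 yaw of n 103.9 c [0.576 0.188 0.267] lo [0.451 0.152 0.172] hi [0.682 0.29  0.279]
side 168 168 n [-0.187  0.747  0.638] angle 0.879 yaw of n 104.1 c [0.5   0.189 0.237] lo [0.394 0.138 0.152] hi [0.644 0.253 0.276]
```

Call:
{"api": "jog_arm", "payload": {
  "targets": [
    [0.0,[0.0011,-0.0044,-0.0042],0],
    [0.0,[0.0011,-0.0044,-0.0042],0],
    [0.0,[0,0,0],0],
    [0.0,[0,0,0],0]
  ]
}}

```text
clock: 48.88
position: [0.5447, 0.1891, 0.2712]
ee_rot: [-0.557, 0.558, -0.435, 0.435]
contact_force: [-0.6, 0.8, 0.3]
width: 0.0001
```

```bash
python3 st.py; python3 chest.py|head -2; python3 - <<'E'
from h import *
# wrist-based plane of lid outer face
cm=camera_model('wrist');im,d=save('wrist','w31.png');C=cloud(cm,d)
u=np.array([-.245,.9695]);v=np.array([.9695,.245])
q=C[...,:2]-[.5188,.2953]; s=q@u; t=q@v
m=(d>0)&(s>-.17)&(s<-.02)&(abs(t)<.135)&(abs(t)>.03)&(C[...,2]>.12)&(C[...,2]<.29)
P=np.c_[s[m],t[m],C[...,2][m]]
rng=np.random.default_rng(0);best=None
for _ in range(300):
    a=P[rng.choice(len(P),3,0)];n=np.cross(a[1]-a[0],a[2]-a[0]);l=np.linalg.norm(n)
    if l<1e-7: continue
    n/=l;i=abs((P-a[0])@n)<.002
    if best is None or i.sum()>best.sum(): best=i
Q=P[best];c=Q.mean(0);n=np.linalg.svd(Q-c)[2][2];n*=np.sign(n[2])
print(len(P),best.sum(),n,'angle',np.arctan2(n[0],n[2]),c)
E
```

```text
[0.5447 0.1891 0.2712] [-0.6   0.82  0.34] s -0.1093 v -0.0009 z 0.2712
scene 370 370 n [-0.167  0.695  0.7  ] angle 0.796 yaw of n 103.5 c [0.573 0.209 0.229] lo [0.424 0.138 0.146] hi [0.684 0.31  0.272]
scene 308Traceback (most recent call last):
  File "<stdin>", line 14, in <module>
    u, s, vh = gufunc(a, signature=signature)
               ~~~~~~^^^^^^^^^^^^^^^^^^^^^^^^
numpy._core._exceptions._ArrayMemoryError: Unable to allocate 26.4 GiB for an array with shape (59492, 59492) and data type float64
```

View pics/w31.png

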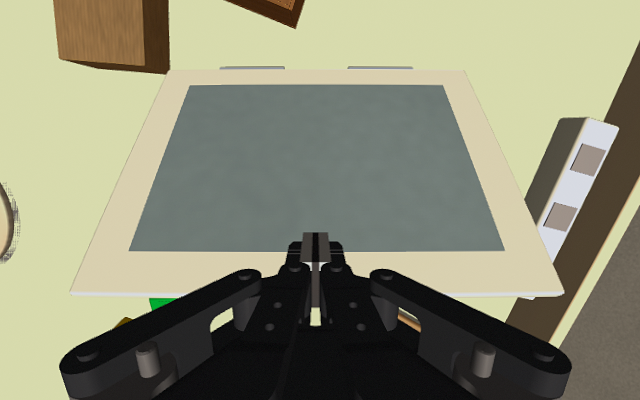

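```bash
cat > wl.py <<'E'
from h import *
cm=camera_model('wrist');im,d=get_image('wrist');C=cloud(cm,d)
u=np.array([-.245,.9695]);v=np.array([.9695,.245])
q=C[...,:2]-[.5188,.2953]; s=q@u; t=q@v
m=(d>0)&(s>-.17)&(s<-.01)&(abs(t)<.135)&(C[...,2]>.12)&(C[...,2]<.275)
m[235:]&=False
P=np.c_[s[m],t[m],C[...,2][m]]
for k in range(4):
    c=P.mean(0);n=np.linalg.svd((P-c).T@(P-c))[0][:,2];n*=np.sign(n[2]);r=abs((P-c)@n)
    if k<3: P=P[r<max(.002,2*r.std())]
print(len(P),np.round(n,4),'angle',np.arctan2(n[0],n[2]),'resid',r.std(),'dist of hinge from outer face',-(c-[0,0,.115])@n)
E
python3 wl.py
```

```text
55510 [ 7.243e-01 -6.000e-04  6.895e-01] angle 0.8100628262040429 resid 0.0003633502365393678 dist of hinge from outer face -0.01102372444749762
```

Call:
{"api": "jog_arm", "payload": {
  "targets": [
    [0.0,[0.0007,-0.0026,-0.0026],0],
    [0.0,[0,0,0],0],
    [0.0,[0,0,0],0]
  ]
}}

```text
clock: 49.65
position: [0.5455, 0.1866, 0.2688]
ee_rot: [-0.557, 0.558, -0.435, 0.435]
contact_force: [0.5, -0.1, 0.2]
width: -0.0001
```

```bash
python3 st.py; python3 wl.py; python3 chest.py|head -2
```

```text
[0.5455 0.1866 0.2688] [ 0.54 -0.13  0.18] s -0.112 v -0.0007 z 0.2688
57494 [ 7.131e-01 -6.000e-04  7.011e-01] angle 0.7939118089290578 resid 0.0003635707916459699 dist of hinge from outer face -0.011011871049798673
scene 407 407 n [-0.167  0.685  0.709] angle 0.783 yaw of n 103.7 c [0.565 0.207 0.226] lo [0.417 0.133 0.148] hi [0.685 0.304 0.268]
scene 297
```

Call:
{"api": "jog_arm", "payload": {
  "targets": [
    [0.0,[-0.003,0.012,0.015],0],
    [0.0,[-0.005,0.02,0.04],0],
    [0.0,[0,0,0.05],0],
    [0.0,[0,-0.05,0.04],0],
    [0.0,[-0.02,-0.055,0],0],
    [0.0,[-0.02,-0.055,0],0],
    [0.0,[-0.02,-0.055,0],0],
    [0.0,[-0.02,-0.055,0],0],
    [0.0,[0,0,0],0],
    [0.0,[0,0,0],0]
  ]
}}

```text
clock: 51.25
position: [0.4579, -0.0494, 0.4139]
ee_rot: [0.558, -0.557, 0.435, -0.435]
contact_force: [-0.2, 0.4, 0.3]
width: -0.0003
```

```bash
python3 st.py; python3 -c "
import m;from chest import *
lidfit(); m.bottles(); save('scene','c33.png');im,d=save('side','s33.png')"; python3 m.py | grep -E 'cup|brush|jug|carton|spray|peg|coin'
```

```text
[ 0.4579 -0.0494  0.4139] [-0.22  0.45  0.27] s -0.3193 v -0.1435 z 0.4139
scene 460 460 n [-0.167  0.687  0.708] angle 0.785 yaw of n 103.7 c [0.559 0.208 0.224] lo [0.415 0.133 0.143] hi [0.686 0.311 0.267]
scene 0.78 [250. 291.] n 531 sat 143.0 hue 144.0 cap [ 0.638 -0.282  0.029] body [ 0.603 -0.314  0.034] topc [ 0.597 -0.314  0.04 ]
scene 0.59 [231. 213.] n 448 sat 186.0 hue 31.0 cap [ 0.304 -0.216  0.028] body [ 0.314 -0.169  0.03 ] topc [ 0.311 -0.167  0.04 ]
scene 0.56 [272. 210.] n 423 sat 161.0 hue 65.0 cap [ 0.442 -0.045  0.029] body [ 0.397 -0.061  0.029] topc [ 0.394 -0.06   0.039]
scene 0.48 [361. 160.] n 773 sat 19.0 hue 30.0 cap [nan nan nan] body [0.549 0.218 0.208] topc [0.552 0.214 0.213]
scene 0.46 [363. 199.] n 171 sat 19.0 hue 83.0 cap [0.613 0.181 0.104] body [0.62  0.179 0.078] topc [0.62  0.179 0.079]
side 0.75 [319. 241.] n 422 sat 132.0 hue 60.0 cap [ 0.441 -0.046  0.032] body [ 0.384 -0.066  0.031] topc [ 0.388 -0.063  0.04 ]
side 0.64 [306. 190.] n 137 sat 34.0 hue 70.0 cap [0.488 0.156 0.105] body [0.48  0.151 0.081] topc [0.48  0.151 0.081]
side 0.62 [
[... 622 characters left out ...]
cene pegbasket 0.68 [374. 146.] lo [ 0.384  0.364 -0.002] hi [0.488 0.488 0.061]
scene cointray 0.88 [301. 312.] lo [ 0.706 -0.302 -0.002] hi [ 0.802 -0.164  0.024]
side cup 0.78 [460. 302.] lo [ 0.57  -0.541  0.002] hi [ 0.634 -0.482  0.063]
side brush 0.61 [386. 202.] lo [ 0.692 -0.056  0.004] hi [0.805 0.004 0.04 ]
side jug 0.64 [232. 139.] lo [0.32  0.529 0.016] hi [0.448 0.668 0.23 ]
side carton 0.69 [236. 191.] lo [0.21  0.258 0.009] hi [0.315 0.419 0.064]
side spray 0.71 [290. 140.] lo [0.586 0.438 0.008] hi [0.654 0.491 0.197]
side pegbasket 0.77 [260. 165.] lo [0.379 0.365 0.002] hi [0.484 0.489 0.061]
side cointray 0.9 [423. 232.] lo [ 0.701 -0.304  0.001] hi [ 0.801 -0.166  0.024]
```

View pics/c33.png

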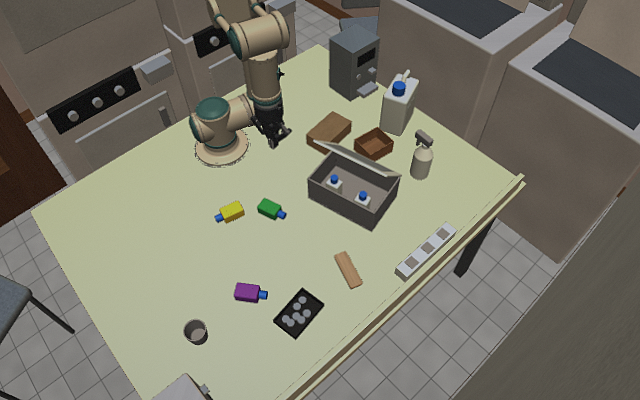

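View pics/s33.png

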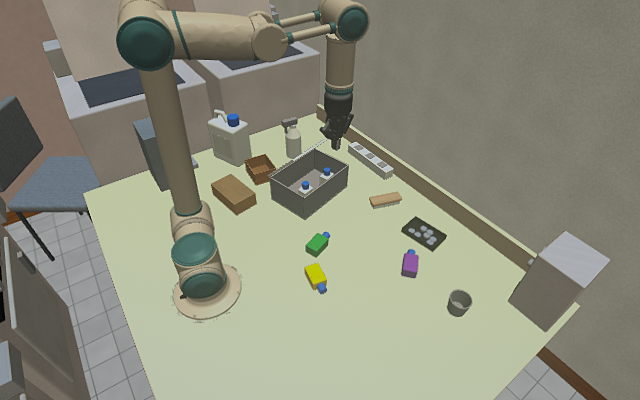

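The lid reads 0.785 rad, both bottles stand in the chest and the bystanders haven't moved. Handing in.

```bash
python3 -c "
from rig import sign_off
print(sign_off())"
```

```text
the job is handed in; nothing more can be done
None
```

I stocked the chest and handed the job in at about 52 s, well under the 210 s limit. I folded the lid up to about 1.565 rad. I then stood both white bottles (the only two present) on the chest floor while the lid was up. Last, I folded the lid back down to half open.

**Last checks**
- **Lid:** the scene camera read 0.785 rad after I backed off. While I was still touching the lid, the wrist camera read 0.794 and the scene camera 0.783, a disagreement of about 0.01. The side camera gave no lid reading in the final check.
- **Bottles:** both stand upright in the chest, with their caps seen at about 0.104 m.
- **Bystanders:** the cup, brush, jug, carton, spray, peg basket and coin tray were all where they started, within measurement noise.

**What went wrong**
- **Purple look-alike nudged:** while I was turning the first bottle upright, its base pushed the purple bottle about 6 mm in −y. It stayed lying as found and I left it there. The green and yellow ones did not move.
- **First bottle's grasp:** my first grasp landed too far back and shifted the bottle about 5 mm. Later it slipped out of the loosened grip and fell a short way onto the counter, and I gripped it again without trouble.

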